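# Press the stud into the steel rib with one stroke of the hand press

## Task

Load the steel rib flat into the nest of the hand press with its stud facing the ram, and slide it gently back until its plain end is fully home against the stop. Then take the handwheel by its revolving handle and turn it anticlockwise (seen from above) through exactly one revolution, so that the ram presses the stud in flush and draws fully back; the press only stands loose on its pad, so feel for the handle's true circle and lead it gently, without dragging the press along. Let go, and leave the rib home in the nest, and the press and the other things on the bench where they are.

Things in the scene. Friction and masses are not known exactly. Their poses are not given: they have to be found in the camera images.
- press: Hand press standing unbolted on a felt pad on the bench, 4.5 kg: slides at about 11 N of push in x or y. Green gearbox 130 mm square, grey base plate 12 mm thick, 150 mm wide (x), from y +85 to -270 mm. Origin: on the wheel axis at bench level, z up. Its ram works level along x = 0 towards -y over the base plate, where the open nest lies. A steel pointer (+x side, top z 88 mm) marks the wheel's rest position.
- stop (a point): The nest's stop, a fixed steel bar 70 mm wide, 22 mm tall. This point: middle of the foot of its flat face, on the base plate's top 12 mm above the bench, at y = -243 mm of the press; axes as the press's. The rib lies flat from here towards +y, between two pairs of guides 41 mm apart and 10 mm tall: at y 0 to 15 mm and 80 to 105 mm from here. Between the pairs there is room for fingers.
- punch_face (a point): Centre of the end of the ram's punch, a level steel rod of 14 mm diameter, 20 mm above the bench. Drawn back it is 138 mm from the stop (20 mm from the stud of a rib that is home); at half a turn of the wheel it reaches the end face of a rib that is home.
- wheel (a joint): Angle (rad) of the horizontal flywheel, 180 mm across, 82 to 102 mm above the bench. Starts within 0.08 of 0: handle over the pointer (press +x), ram back. Grows anticlockwise from above; pi: ram fully out; 2 pi: back again, then a second stroke begins (end catches at -0.4 and 2 pi + 0.5). Takes 1 to 6 N at the handle, the ram's return spring helping after pi; stays where left.
- slot_mid (a point): Middle of the wheel's radial slot: 64 mm from the wheel axis, 134 mm above the bench (mid-handle); turns with the wheel, x radially outwards. The upright handle, a black cylinder 24 mm across, 107 to 163 mm above the bench, spins freely on its pin. It is clamped rigidly somewhere in the slot, up to 13 mm inwards or outwards of this point: its radius is not measured, find it by touch or sight.
- rib: Loose flat steel rib, 110 mm long (y), 36 mm wide (x), 16 mm thick, about 0.4 kg, with an oblong window. Origin: centre of its underside; the stud stands out of its +y end. To be gripped across its width near the middle (y -25 to +15 mm). Home, its y points along the press's y (stud to the ram) and its -y end touches the stop.
- stud (a joint): How far the stud has been pressed in (m). The stud is a steel pin of 10 mm diameter in the middle of the rib's +y end face, along y; at 0 it stands 8 mm out of the face, at 0.008 it is flush. It takes about 14 N and is to be pressed by the ram only.
- rib_rear (a point): Middle of the rib's plain -y end face, 8 mm above its underside.
- brush: Bystander: brush with a wooden handle, 200 mm long, lying on the bench. Origin under its middle.
- square: Bystander: flat grey L-shaped welding square, 90 by 81 mm, 10 mm thick, lying on the bench.
- tin: Bystander: low steel tin, 70 mm diameter, 45 mm tall. Origin: centre of its underside.
Things that resemble listed ones, but are neither listed nor needed, are in the scene too. Of the things like the rib, leave any that is purple; of the rest the smaller one is meant.

How it is judged (in metres and radians):
On the way, in this order (a step that is already met when the one before it is completed fails the run):
1. the rib lies home in the nest, its plain end against the stop (within 2 mm) and its stud towards the ram, before the wheel is turned (y of rib_rear in the frame of stop below 0.002 m and x of rib_rear in the frame of stop between -0.005 and 0.005 m and z of rib_rear in the frame of stop below 0.011 m and y of rib in the frame of stop above 0 m and angle between the y axis of rib and the y axis of press, either way round below 0.08 rad and distance between rib_rear and punch_face above 0.12 m and value of joint wheel below 0.5 rad), for 0.2 s.
2. the ram has pressed the stud in, the wheel near its half turn (value of joint stud above 0.0065 m and value of joint wheel between 2.2 and 4.2 rad).
At the end, for the whole second after the job is handed in: The wheel stands at one revolution (2 pi, within 0.15 rad) and at rest, the stud is flush within 1.5 mm, and the rib lies still and flat in the nest, its plain end within 3 mm of the stop, centred within 5 mm and in line within 0.08 rad (value of joint wheel between 6.1332 and 6.4332 rad and velocity of joint wheel between -0.05 and 0.05 rad/s and value of joint stud above 0.0065 m and y of rib_rear in the frame of stop below 0.003 m and x of rib_rear in the frame of stop between -0.005 and 0.005 m and z of rib_rear in the frame of stop below 0.011 m and y of rib in the frame of stop above 0 m and angle between the y axis of rib and the y axis of press, either way round below 0.08 rad and linear speed of rib below 0.01 m/s); the robot touches nothing.
It fails at once if the press is dragged out of place (its origin or its stop moved by more than 4 mm) (distance of any of press, stop from where it was at the start of the episode above 0.004 m).
It fails at once if the stud is pushed in other than by the ram (value of joint stud above 0.002 m and value of joint wheel below 1.2 rad).
It fails at once if the wheel is turned on into a second stroke (value of joint wheel above 6.58 rad).
It fails at once if the brush, welding square or tin is disturbed (moved by more than 30 mm) (distance of any of brush, square, tin from where it was at the start of the episode above 0.03 m).
It also fails if it takes over 72 s, if anything falls off the work surface, if the arm or the gripper's body presses on something with over 40 N, if the wrist force passes 120 N, or if a joint passes its speed limit or range.

## Robot

A 6-joint arm with a two-finger parallel gripper is mounted at the origin on the work surface. World frame = base frame: x ahead of the robot, y to its left, z up, the work surface at z = 0. Lengths are in mm, angles in rad, forces in N, time in s.
With the tool pointing down it reaches from about 275 to 750 mm from the base axis. Payload 10.2 kg.
Tool frame: the origin (TCP) lies on the front face of the gripper's body, between the roots of the fingers; the fingertips stand 73 mm ahead of it and the grasp point (between the pads) lies ctrl.grip_depth ahead of it (ctrl.grip_depth is the distance from the TCP to the grasp point, in mm); z points along the fingers, y is the direction in which the jaws open and shut (so a half turn about z gives the same grasp; the last joint's range is limited). The gripper opens to 85 mm and grips with 20 to 120 N. Pads are 22 mm wide; open, the fingers measure 114 mm over their backs; the gripper's body (76 mm by 85 mm) begins 54 mm behind the grasp point. The pads swing forward as they close: fully open they stand 13 mm farther back than shut.
Start: joints at [-1.437, 0.313, 1.498, -0, 1.331, -0.223], TCP at [183.358, -491.947, 303.894] pointing down, gripper open.
Joint ranges: [-2.94, 2.94], [-0.97, 2.17], [0.19, 2.56], [-1.23, 4.37], [0.02, 3.11], [-2.88, 2.88]. Speed limits (rad/s): [2.39, 2.39, 3.01, 3.14, 3.14, 3.14].

## Interface

Orientations are given as a unit quaternion [w, x, y, z].
In Python, from rig import readout, capture, ctrl, nets gives the robot as it stands. The module is installed in compiled form; this text tells all that it offers.
- The arm moves only by the tool apply_moves, never from a script. Its argument "targets" is a list of rows, each a list of 4 numbers: the shift along the tool's x, y, z in cm, then the turn about the tool's z in degrees. A call has 1 to 8 rows; each row shifts and turns the commanded pose from where the row before left it, along the tool's axes as they then stand; what a row does not reach is not made up. A row lasts 1/10 s, in which the tool goes at most 50 mm and 8.59 degrees, less where a joint would pass 70% of its speed; a pose out of reach is approached as far as the arm can. A call with a gripper value outside its range is refused whole. "grip" is the finger opening in cm, from 0 to 8.54, set as the call begins (left out, the last holds). The fingers move at their own pace and stop on an object; "force" is the grip in N (left out, the last holds). Time passes only in rows, so rows that do not move let the fingers close. It gives the time, the measured TCP pose, the force and the opening at its end, in the units of the state.
- readout.sense(): the state, without advancing time (a new reading comes with each control period).
- capture(name): name is "side" or "top"; returns a dict with "img" (420x560x3 uint8, red, green, blue), "fov_y" (degrees; the focal length in pixels is half the picture's height over the tangent of half this angle, whatever the lens; pixels are square), "cx", "cy" (the principal point, pixels), "eye" and "rotation" of the camera in the world. Camera axes: x right, y down, z forward; pixel columns grow to the right and rows downward; lengths in mm; the calibration is good to about 2 mm. A picture is of the moment at which its call begins. There is no depth.
- ctrl.finish_job(): hands the job in, once; it reports no verdict.
Trained networks look in the newest picture that a camera, given by its name, has taken for a name from the list of things; names that differ only in an ending like _2 or _b are one class to them, and where a whole thing is asked for, a point or a joint stands for the part that bears it (a point fixed in the world has none). Each returns a list of dicts, best first, with "score" (0 to 1); they miss things now and then, are a little off and sometimes report something else, mostly with a low value. They report only what shows in the picture. A call takes as long as a camera call. They do not tell look-alikes from the thing itself.
- nets.boxes_of(camera, target): "location" ([column, row] as shares, 0 to 1, of the picture: columns of its width, rows of its height, amid what is visible of it).
The state is a dict: "time_s": time; "joints": joint angles; "dq": joint speeds; "tau": joint torques, N m; "eef_pos": TCP position; "ee_rot": TCP orientation; "force": force on the tool from outside, world axes, zero at the start; "wrist_torque": the same for the moment, N m; "grip_width": opening from 0.0 (shut) to 1.0 (fully open).
Only numpy, scipy, OpenCV 4.12 (cv2) and the standard library are available. Lean on these libraries where they do the work, as an engineer would, in place of code of your own. Each camera call takes 0.05 s, during which the arm holds its last target.

## Working session

There is one attempt and no reset: what is moved stays moved. The work goes in short steps, Python scripts to look and compute and a tool call to move; the robot and the scene stay as the last step left them, time stands still between calls to the robot, and variables do not carry over. Pictures are saved under pics/ and viewed, and the job is handed in when it is done.

Besides the shell and the picture viewer there is one more tool, called after ">>>" as a command line: name --pt "numbers of a row" for each row, then --argument value for the rest. apply_moves: Moves the arm, as the interface text tells. Its arguments: {"type":"object","properties":{"targets":{"type":"array"},"grip":{"type":"number"},"force":{"type":"number"}},"required":["targets"]}

```bash
mkdir -p pics; cat > h.py <<'E'
import numpy as np,cv2
from rig import readout,capture,ctrl,nets
def snap(name,fn,scale=1):
    c=capture(name); 
    cv2.imwrite('pics/'+fn,cv2.cvtColor(c['img'],cv2.COLOR_RGB2BGR))
    return c
E
python3 - <<'E'
from h import *
import pickle
s=readout.sense(); print(s, ctrl.grip_depth)
for n in ['top','side']:
    c=snap(n,n+'0.png'); pickle.dump(c,open(n+'0.pkl','wb'))
    print({k:v for k,v in c.items() if k!='img'})
    for t in ['press','rib','wheel','stud','brush','square','tin','slot_mid','punch_face']:
        try: print(n,t,[(round(d['score'],2),np.round(np.array(d['location'])*[560,420]).tolist()) for d in nets.boxes_of(n,t)])
        except Exception as e: print(n,t,e)
E
```

```text
{'time_s': 0.0, 'joints': array([-1.43741057e+00,  3.13472180e-01,  1.49845419e+00, -2.08256380e-05,
        1.33104040e+00, -2.23420213e-01]), 'dq': array([-0.00083612,  0.00184094,  0.0004639 ,  0.00034695, -0.00147951,
       -0.00039438]), 'tau': array([ 2.71525607e-05, -4.12265432e+01, -2.59744996e+01, -1.23145710e-04,
        4.15379312e-03,  3.01195549e-07]), 'eef_pos': array([ 183.32470555, -491.76402698,  303.31723629]), 'ee_rot': array([-6.86814055e-04,  9.84127679e-01,  1.77460531e-01,  2.08158426e-05]), 'force': array([ 0.12710977, -0.75806355,  0.35565484]), 'wrist_torque': array([-0.00573385, -0.02507665,  0.03117532]), 'grip_width': 1.0025814303179088} 53.900000000000006
{'fov_y': 45.55168356557672, 'cx': 281.7720869924702, 'cy': 214.33484867415478, 'eye': array([ 443.80402799,  -28.02066981, 1380.89506646]), 'rotation': array([ 0.02262128, -0.70109739,  0.71211075, -0.02913768])}
top press [(0.91, [264.0, 226.0])]
top rib [(0.81, [392.0, 215.0]), (0.7, [461.0, 218.0]), (0.61, [397.0, 279.0])]
top wheel [(0.92, [234.0, 218.0])]
top stud []
top brush [(0.66, [112.0, 228.0])]
top square [(0.92, [403.0, 154.0])]
top tin [(0.97, [137.0, 280.0])]
top slot_mid [(0.7, [236.0, 220.0])]
top punch_face []
{'fov_y': 52.52311349502723, 'cx': 279.44735860626594, 'cy': 211.9416007368538, 'eye': array([ 143.93648784,  662.76132722, 1049.8273751 ]), 'rotation': array([ 0.0877224 , -0.23707492,  0.90953267, -0.32992511])}
side press [(0.71, [273.0, 235.0])]
side rib [(0.85, [342.0, 137.0]), (0.63, [322.0, 167.0]), (0.57, [365.0, 174.0])]
side wheel [(0.7, [262.0, 241.0])]
side stud []
side brush [(0.57, [196.0, 356.0])]
side square [(0.75, [283.0, 146.0])]
side tin []
side slot_mid [(0.69, [261.0, 240.0])]
side punch_face [(0.58, [280.0, 146.0]), (0.5, [322.0, 165.0])]
```

View pics/top0.png

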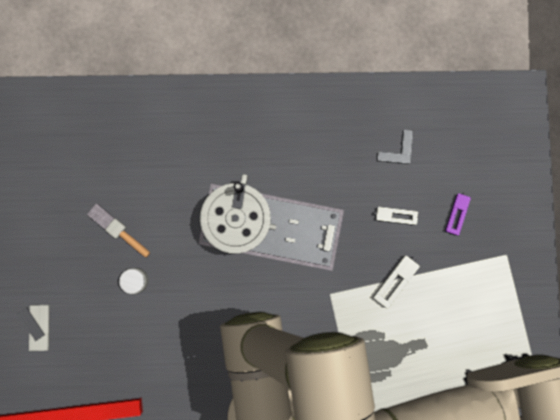

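View pics/side0.png

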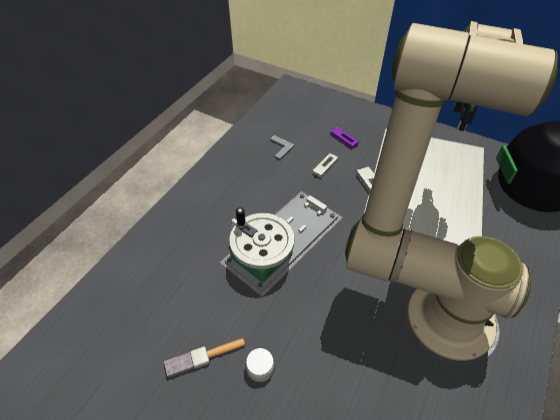

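```bash
python3 - <<'E'
import pickle,cv2
c=pickle.load(open('top0.pkl','rb'))['img'][120:320,180:500][:,:,::-1]
cv2.imwrite('pics/topcrop.png',cv2.resize(c,(800,500),interpolation=cv2.INTER_CUBIC))
c=pickle.load(open('side0.pkl','rb'))['img'][100:320,160:440][:,:,::-1]
cv2.imwrite('pics/sidecrop.png',cv2.resize(c,(763,600),interpolation=cv2.INTER_CUBIC))
E
```

```text
(no output)
```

View pics/topcrop.png

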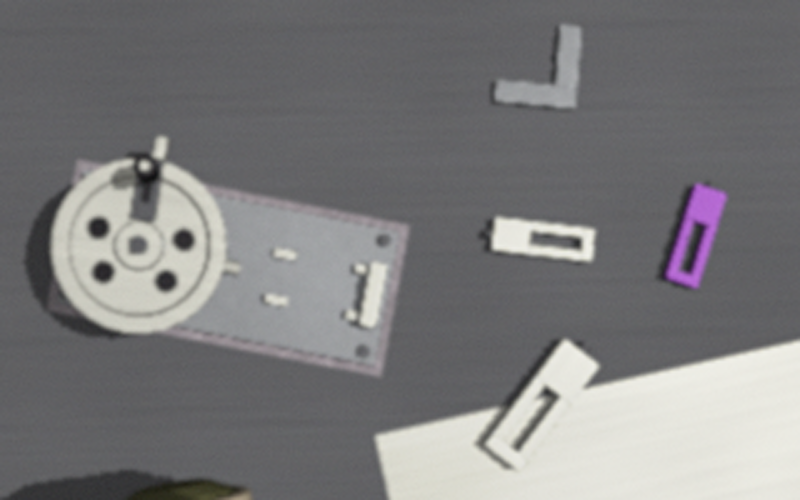

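View pics/sidecrop.png

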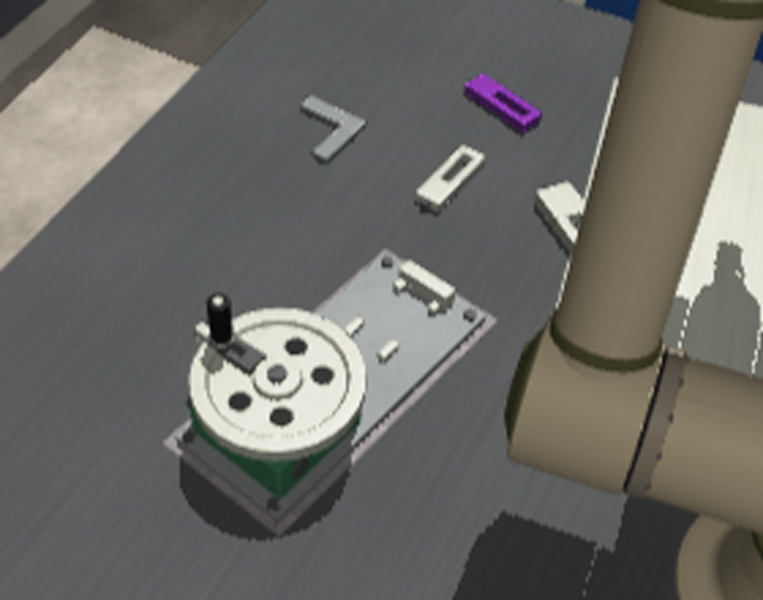

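```bash
cat >> h.py <<'E'
from scipy.spatial.transform import Rotation as R
def cam(c):
    q=np.array(c['rotation']); Rm=R.from_quat([q[1],q[2],q[3],q[0]]).as_matrix()
    f=210/np.tan(np.radians(c['fov_y']/2)); return Rm,np.array(c['eye']),f,c['cx'],c['cy']
def proj(c,P):
    Rm,e,f,cx,cy=cam(c); p=(np.atleast_2d(P)-e)@Rm
    return np.c_[cx+f*p[:,0]/p[:,2],cy+f*p[:,1]/p[:,2]]
def back(c,uv,z):
    Rm,e,f,cx,cy=cam(c); uv=np.atleast_2d(uv).astype(float)
    d=np.c_[(uv[:,0]-cx)/f,(uv[:,1]-cy)/f,np.ones(len(uv))]@Rm.T
    return e+d*((z-e[2])/d[:,2])[:,None]
def big(c,u0,v0,u1,v1,s,fn,polys=()):
    im=cv2.resize(np.ascontiguousarray(c['img'][v0:v1,u0:u1,::-1]),None,fx=s,fy=s,interpolation=cv2.INTER_CUBIC)
    for P,col in polys:
        uv=(proj(c,P)-[u0,v0]+.5)*s-.5
        cv2.polylines(im,[np.round(uv*8).astype(np.int32)],False,col,1,cv2.LINE_AA,3)
    cv2.imwrite('pics/'+fn,im)
E
python3 - <<'E'
from h import *
import pickle
c=pickle.load(open('top0.pkl','rb')); s=pickle.load(open('side0.pkl','rb'))
cr=lambda p:np.array(p)/2.5+[180,120]-0.3
print('robot base',proj(c,[0,0,0]),proj(s,[0,0,0]))
print('wheel c',back(c,cr([[137,245]]),102))
print('stop face mid top',back(c,cr([[362,292]]),34))
print('corners',back(c,cr([[407,226],[381,374]]),5))
print('guides',back(c,cr([[285,255],[275,300]]),22))
print('handle top',back(c,cr([[147,167]]),163))
print('rib corners', back(c,cr([[493,217],[595,227],[592,261],[491,250]]),16))
print('big corners', back(c,cr([[565,340],[599,369],[520,468],[480,440]]),16))
sc=lambda p:np.array(p)/2.727+[160,100]-.3
print('side wheel',back(s,sc([[277,374]]),102),'handle',back(s,sc([[218,300]]),163))
E
```

```text
robot base [[269.53679571 416.75072005]] [[450.10537404 318.73603177]]
wheel c [[530.72286477  80.61086383 102.        ]]
stop face mid top [[ 480.88393169 -155.35476394   34.        ]]
corners [[ 553.79023869 -209.47917818    5.        ]
 [ 391.59723917 -176.93452206    5.        ]]
guides [[522.7807466  -73.49063822  22.        ]
 [474.01410452 -61.76714813  22.        ]]
handle top [[603.02790592  64.95041273 163.        ]]
rib corners [[ 561.38378485 -302.76125899   16.        ]
 [ 548.67065987 -414.57885761   16.        ]
 [ 511.36747395 -409.94520179   16.        ]
 [ 525.13965268 -299.48361453   16.        ]]
big corners [[ 425.62110119 -377.36557884   16.        ]
 [ 393.57592317 -413.38387099   16.        ]
 [ 288.44943858 -323.88000721   16.        ]
 [ 319.17557883 -281.41748987   16.        ]]
side wheel [[534.45543109  75.3462387  102.        ]] handle [[608.15972691  62.8383739  163.        ]]
```

```bash
cat >> h.py <<'E'
def T(x,y,yaw):
    c,s=np.cos(yaw),np.sin(yaw)
    return lambda P:np.atleast_2d(np.array(P,float))@np.array([[c,s,0],[-s,c,0],[0,0,1]])+[x,y,0]
def rect(x0,x1,y0,y1,z): return np.array([[x0,y0,z],[x1,y0,z],[x1,y1,z],[x0,y1,z],[x0,y0,z]],float)
def circ(r,z,cx=0,cy=0):
    a=np.linspace(0,2*np.pi,73); return np.c_[cx+r*np.cos(a),cy+r*np.sin(a),0*a+z]
def pressmodel(p,hr=74,wa=0):
    t=T(*p); Y=(0,255,255);G=(0,255,0);Rd=(0,0,255)
    out=[(t(rect(-75,75,-270,85,12)),Rd),(t(circ(90,102)),G),(t(circ(12,163,hr*np.cos(wa),hr*np.sin(wa))),Y),(t(circ(12,107,hr*np.cos(wa),hr*np.sin(wa))),Y),
     (t([[-35,-243,34],[35,-243,34]]),Y)]
    for sx in (1,-1):
        out.append((t([[sx*20.5,-163,22],[sx*20.5,-138,22]]),G)); out.append((t([[sx*20.5,-243,22],[sx*20.5,-228,22]]),G))
    return out
def ribmodel(p,z=0):
    t=T(*p); return [(t(rect(-18,18,-55,55,16+z)),(0,0,255)),(t(rect(-5,5,55,63,8+z)),(255,0,0))]
E
cat > ov.py <<'E'
from h import *
import pickle,sys
c=pickle.load(open('top0.pkl','rb')); s=pickle.load(open('side0.pkl','rb'))
P=eval(sys.argv[1]); Q=eval(sys.argv[2])
m=pressmodel(P)+ribmodel(Q)
big(c,190,165,430,285,3.33,'ov_top.png',m)
big(s,210,125,360,300,3.4,'ov_side.png',m)
E
python3 ov.py "(531,81,-0.2076)" "(536.5,-356.5,-0.117)"
```

```text
(no output)
```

View pics/ov_top.png

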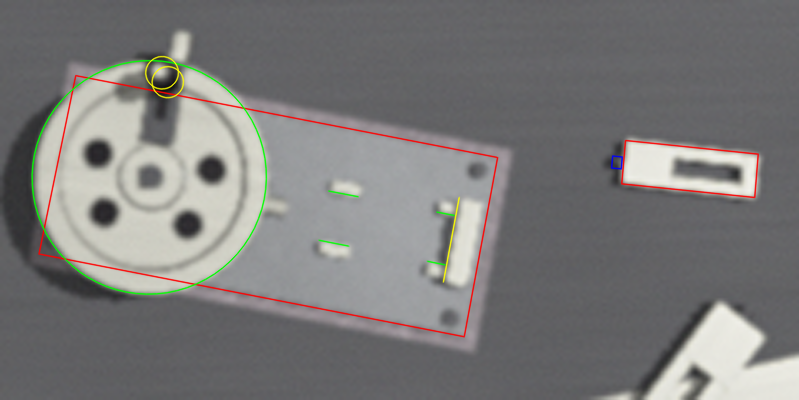

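View pics/ov_side.png

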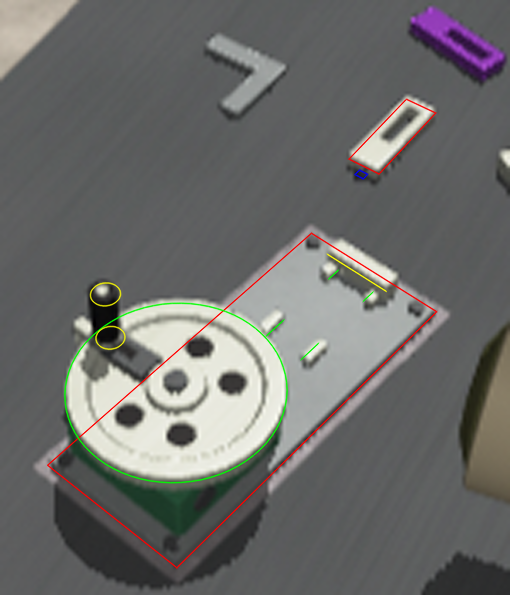

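```bash
cat >> h.py <<'E'
from scipy.optimize import minimize
from scipy.ndimage import map_coordinates
def gradmag(c,sig=1.0):
    g=cv2.GaussianBlur(c['img'].astype(np.float32).mean(2),(0,0),sig)
    return np.hypot(cv2.Sobel(g,cv2.CV_32F,1,0),cv2.Sobel(g,cv2.CV_32F,0,1))
def dens(P,n=40):
    P=np.array(P,float); return np.vstack([P[i]+(P[i+1]-P[i])*np.linspace(0,1,n,endpoint=False)[:,None] for i in range(len(P)-1)])
def fit(c,polys,p0,step=(3,3,.03),sig=1.0):
    G=gradmag(c,sig); Q=np.vstack([dens(p,max(3,int(np.linalg.norm(np.diff(p,axis=0),axis=1).mean()))) for p in polys])
    def f(p):
        t=T(p[0],p[1],p[2] if len(p)>2 else 0); uv=proj(c,t(Q))
        return -map_coordinates(G,[uv[:,1],uv[:,0]],order=1).mean()
    s=np.vstack([p0]+[np.array(p0)+np.eye(len(p0))[i]*step[i] for i in range(len(p0))])
    r=minimize(f,p0,method='Nelder-Mead',options=dict(initial_simplex=s,xatol=1e-3,fatol=1e-3)); return np.round(r.x,4),round(-r.fun,1)
RIBP=[rect(-18,18,-55,55,16)]
NESTP=[np.array([[-35,-243,34],[35,-243,34]])]+[np.array([[s*20.5,a,22],[s*20.5,b,22]],float) for s in(1,-1) for a,b in((-163,-138),(-243,-228))]
E
python3 - <<'E'
from h import *
import pickle
for n in('top','side'):
    c=pickle.load(open(n+'0.pkl','rb'))
    print(n,'wheel',fit(c,[circ(90,102)],[531,80]))
    print(n,'rib',fit(c,RIBP,[536.5,-356.5,-.117]))
    for sg in(.6,1.): print(n,'nest',fit(c,NESTP,[531,81,-.2076],sig=sg,step=(2,2,.02)))
    print(n,'handle top',fit(c,[circ(12,163)],[604,65],sig=.7))
    print(n,'pad', fit(c,[np.array([[75,-60,3],[75,-270,3],[-75,-270,3],[-75,0,3.]])+np.array([[8,0,0],[8,-8,0],[-8,-8,0],[-8,0,0]])],[531,81,-.2076],step=(2,2,.02)))
E
```

```text
top wheel (array([530.7432,  79.3034]), np.float64(205.9))
top rib (array([ 5.365683e+02, -3.568953e+02, -1.299000e-01]), np.float64(292.9))
top nest (array([ 5.318114e+02,  7.844110e+01, -2.137000e-01]), np.float64(220.3))
top nest (array([ 5.31665e+02,  7.81258e+01, -2.12900e-01]), np.float64(174.3))
top handle top (array([601.4909,  60.6754]), np.float64(226.7))
top pad (array([ 5.281041e+02,  7.758350e+01, -2.017000e-01]), np.float64(98.7))
side wheel (array([532.9891,  77.4036]), np.float64(271.7))
side rib (array([ 5.388573e+02, -3.616151e+02, -1.153000e-01]), np.float64(288.0))
side nest (array([ 5.338128e+02,  7.583880e+01, -2.111000e-01]), np.float64(318.1))
side nest (array([ 5.344648e+02,  7.553450e+01, -2.137000e-01]), np.float64(229.3))
side handle top (array([585.1086,  94.0221]), np.float64(298.5))
side pad (array([ 5.314819e+02,  8.875060e+01, -2.006000e-01]), np.float64(162.1))
```

>>> apply_moves --pt "4.68 0.05 0 0" --pt "4.68 0.05 0 0" --pt "4.68 0.05 0 0" --pt "4.68 0.05 0 0" --pt "4.68 0.05 0 0" --pt "4.68 0.05 0 0" --pt "4.68 0.05 0 0" --pt "4.68 0.05 0 0" --grip 7

```text
time_s: 1.8
eef_pos: [537.3, -363.9, 303.9]
ee_rot: [0.0, 0.984, 0.177, 0.0]
force: [0.5, -1.2, 0.1]
grip_width: 0.821
```

>>> apply_moves --pt "0 0 0 -7.8" --pt "0 0 0 -7.8" --pt "0 0 0 -7.8" --pt "0 0 0 -7.8" --pt "0 0 2 -7.8" --pt "0 0 4 -7.8" --pt "0 0 4 -7.8" --pt "0 0 4 -7.8"

```text
time_s: 2.6
eef_pos: [535.4, -364.8, 162.5]
ee_rot: [0.0, 0.748, 0.664, 0.0]
force: [0.5, -0.0, 0.0]
grip_width: 0.818
```

```bash
cat >> h.py <<'E'
def st():
    s=readout.sense(); q=s['ee_rot']; M=R.from_quat([q[1],q[2],q[3],q[0]]).as_matrix()
    print('t',s['time_s'],'pos',np.round(s['eef_pos'],2),'yawy',round(np.arctan2(M[1,1],M[0,1]),4),'tilt',np.round(M[:,2],4),'F',np.round(s['force'],2),'g',round(s['grip_width'],3),'j',np.round(s['joints'],2))
    return s,M
def to(x,y,z,yaw=None):
    s,M=st(); d=(np.array([x,y,z])-s['eef_pos'])@M
    yy=np.arctan2(M[1,1],M[0,1]); tr=0 if yaw is None else -np.degrees((yaw-yy+np.pi)%(2*np.pi)-np.pi)
    print('tool cm',np.round(d/10,3),'turn deg',round(tr,2))
E
python3 - <<'E'
from h import *
import pickle
to(535.7,-364.4,79,-.125)
c=snap('top','t1.png'); pickle.dump(c,open('t1.pkl','wb'))
big(c,330,140,490,260,5,'t1c.png',ribmodel((536.6,-357,-.125)))
E
```

```text
t 2.6 pos [ 535.45 -364.82  162.48] yawy -0.1193 tilt [ 2.e-04 -2.e-04 -1.e+00] F [ 0.46 -0.03  0.03] g 0.818 j [-0.78  0.71  1.26 -0.    1.17 -0.66]
tool cm [0.046 0.018 8.348] turn deg 0.33
```

View pics/t1c.png

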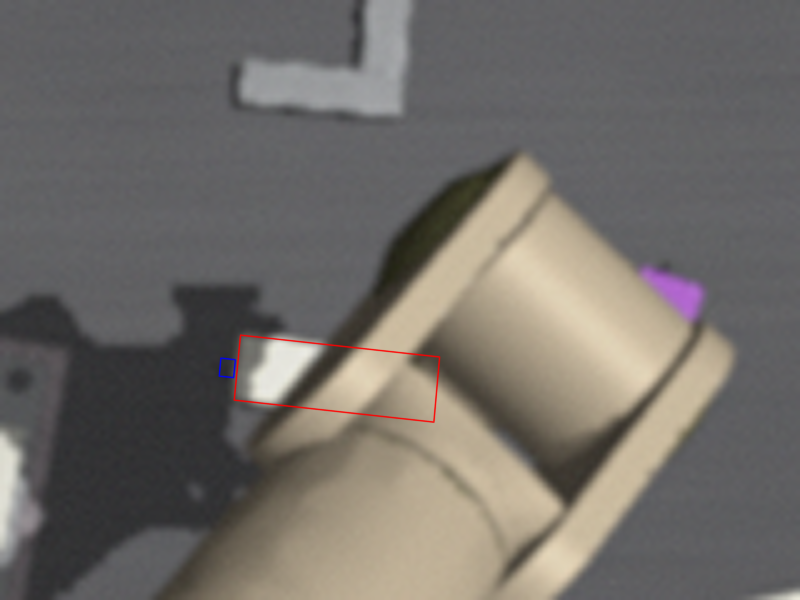

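>>> apply_moves --pt "0.03 0.02 4 0.33" --pt "0.02 0 3 0" --pt "0 0 1.3 0" --pt "0 0 0 0" --pt "0 0 0 0"

```text
time_s: 3.15
eef_pos: [536.4, -365.1, 82.8]
ee_rot: [0.001, 0.752, 0.659, 0.0]
force: [0.3, -0.4, -0.3]
grip_width: 0.822
```

```bash
python3 - <<'E'
from h import *
to(535.7,-364.4,76,-.125)
c=snap('side','s1.png')
big(c,250,80,400,210,5,'s1c.png')
E
```

```text
t 3.15 pos [ 536.45 -365.06   82.77] yawy -0.1314 tilt [ 0.0018 -0.0018 -1.    ] F [ 0.29 -0.37 -0.35] g 0.822 j [-0.78  0.81  1.3  -0.    1.03 -0.65]
tool cm [ 0.056 -0.084  0.676] turn deg -0.37
```

View pics/s1c.png

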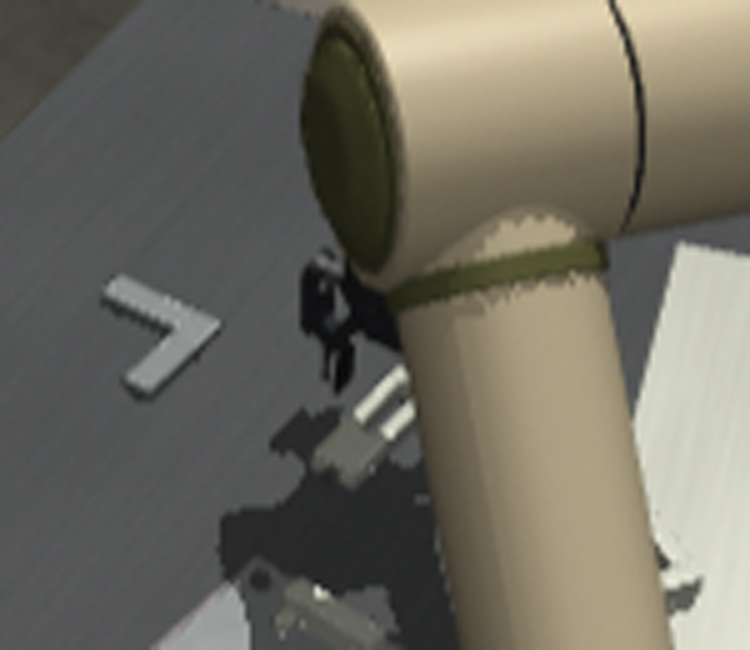

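>>> apply_moves --pt "0.03 -0.05 0.5 -0.3" --pt "0 0 0 0" --pt "0 0 0 0"

```text
time_s: 3.5
eef_pos: [535.4, -364.1, 76.2]
ee_rot: [0.0, 0.75, 0.661, 0.0]
force: [0.7, -0.6, 0.3]
grip_width: 0.819
```

```bash
python3 - <<'E'
from h import *
to(535.7,-364.4,77,-.125)
E
```

```text
t 3.5 pos [ 535.43 -364.14   76.24] yawy -0.1256 tilt [ 3.e-04 -2.e-04 -1.e+00] F [ 0.66 -0.62  0.27] g 0.819 j [-0.78  0.82  1.31  0.    1.01 -0.65]
tool cm [-0.022  0.03  -0.076] turn deg -0.03
```

>>> apply_moves --pt "0 0 0 0" --pt "0 0 0 0" --pt "0 0 0 0" --pt "0 0 0 0" --pt "0 0 0 0" --pt "0 0 0 0" --grip 2.5 --force 40

```text
time_s: 4.1
eef_pos: [535.7, -364.3, 76.5]
ee_rot: [0.001, 0.75, 0.661, 0.0]
force: [1.1, 0.5, 5.5]
grip_width: 0.406
```

```bash
python3 - <<'E'
from h import *
st()
E
```

```text
t 4.1 pos [ 535.72 -364.29   76.5 ] yawy -0.1254 tilt [ 1.1e-03 -9.0e-04 -1.0e+00] F [1.1  0.52 5.52] g 0.406 j [-0.78  0.82  1.31  0.    1.01 -0.65]
```

>>> apply_moves --pt "0 0 -1 0" --pt "0 0 -2 0" --pt "0 0 -3 0" --pt "0 0 0 0" --pt "0 0 0 0"

```text
time_s: 4.6
eef_pos: [535.0, -363.8, 135.1]
ee_rot: [-0.001, 0.75, 0.661, -0.0]
force: [0.3, 0.3, -5.2]
grip_width: 0.408
```

```bash
python3 - <<'E'
from h import *
import pickle
to(492.05,-104.8,136.5,-.212)
s=snap('side','s2.png'); pickle.dump(s,open('s2.pkl','wb'))
big(s,250,80,400,210,5,'s2c.png',ribmodel((536.6,-357,-.125),60))
E
```

```text
t 4.6 pos [ 534.99 -363.83  135.09] yawy -0.1254 tilt [-1.e-03  8.e-04 -1.e+00] F [ 0.27  0.29 -5.19] g 0.408 j [-0.78  0.74  1.28 -0.    1.12 -0.65]
tool cm [25.162 -7.501 -0.117] turn deg 4.96
```

View pics/s2c.png

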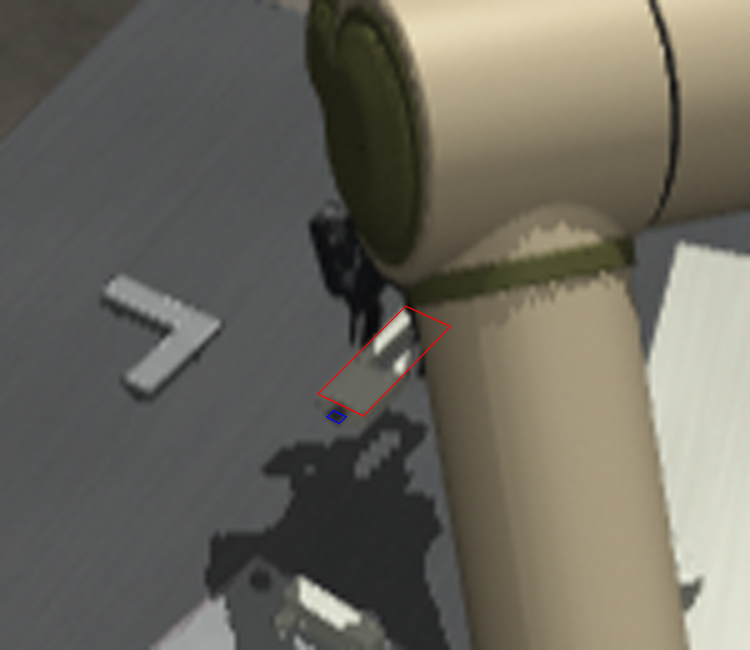

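>>> apply_moves --pt "2.5 -0.7 0 0" --pt "4 -1.2 0 0" --pt "4.5 -1.4 0 0" --pt "4.5 -1.4 0 0" --pt "4.5 -1.4 0 0" --pt "3.2 -0.9 0 0" --pt "1.9 -0.5 0 5" --pt "0 0 0 0"

```text
time_s: 5.45
eef_pos: [491.2, -103.1, 134.5]
ee_rot: [-0.002, 0.778, 0.628, -0.001]
force: [-0.0, -1.2, -3.2]
grip_width: 0.408
```

```bash
python3 - <<'E'
from h import *
import pickle
to(492.05,-104.8,136.5,-.212)
s=snap('side','s3.png'); pickle.dump(s,open('s3.pkl','wb'))
t=snap('top','t3.png'); pickle.dump(t,open('t3.pkl','wb'))
big(s,210,140,360,260,5,'s3c.png',ribmodel((493.6,-97.5,-.212),60))
big(t,190,165,390,285,4,'t3c.png')
E
```

```text
t 5.45 pos [ 491.19 -103.11  134.47] yawy -0.2119 tilt [-0.0036  0.002  -1.    ] F [-0.02 -1.17 -3.22] g 0.408 j [-0.44  0.47  1.76  0.    0.91 -0.23]
tool cm [-0.147  0.119 -0.204] turn deg 0.01
```

View pics/s3c.png

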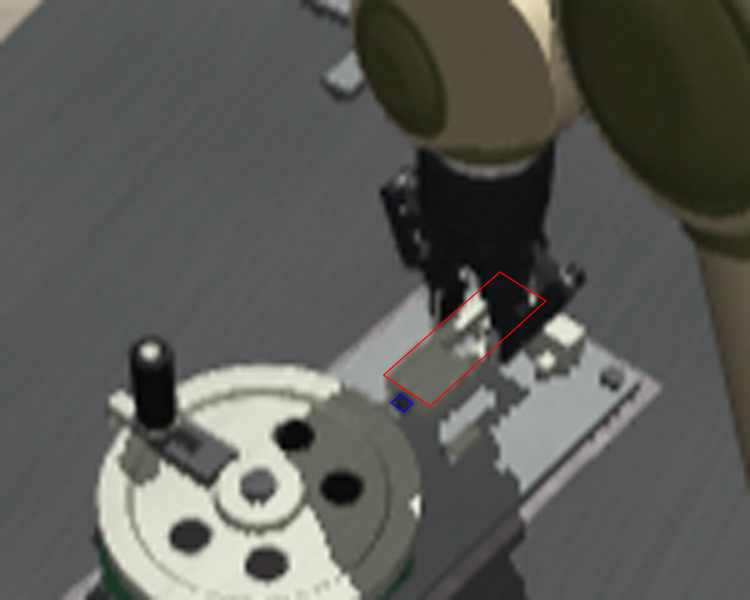

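View pics/t3c.png

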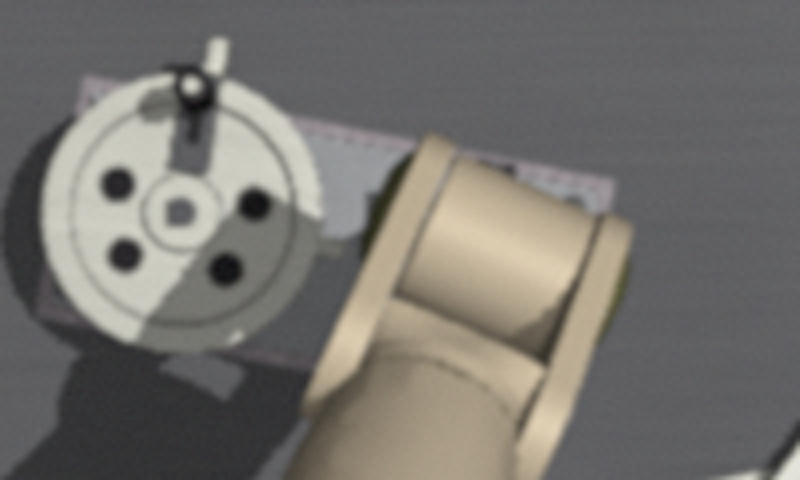

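```bash
python3 - <<'E'
from h import *
import pickle
s=pickle.load(open('s3.pkl','rb'))
def f2(c,polys,p0,yaw,sig=.8):
    G=gradmag(c,sig); Q=np.vstack([dens(p,30) for p in polys])
    def f(p):
        uv=proj(c,T(p[0],p[1],yaw)(Q)); return -map_coordinates(G,[uv[:,1],uv[:,0]],order=1).mean()
    best=None
    g=[(f([p0[0]+a,p0[1]+b]),p0[0]+a,p0[1]+b) for a in np.arange(-8,8.1,.5) for b in np.arange(-8,8.1,.5)]
    g.sort(); return [np.round(x,2) for x in g[:4]]
for zb in (57,58,60):
    e=[np.array([[-18,20,16+zb],[-18,55,16+zb],[18,55,16+zb],[18,25,16+zb]],float)]
    print(zb,f2(s,e,(492.7,-95.8),-.212))
# tool based centre
p=np.array([491.2,-103.1]); print('TCP rib centre',p+7.5*np.array([.2104,.9776]))
E
python3 - <<'E'
import sys; sys.path.insert(0,'.')
from h import *
to(492.05,-104.8,136.5,-.212)
E
```

```text
57 [array([-117.9,  484.7,  -87.8]), array([-115.83,  494.2 ,  -96.3 ]), array([-115.81,  494.7 ,  -96.3 ]), array([-115.79,  484.7 ,  -88.3 ])]
58 [array([-115.88,  494.2 ,  -95.8 ]), array([-115.84,  494.2 ,  -95.3 ]), array([-115.63,  493.7 ,  -95.8 ]), array([-115.61,  494.2 ,  -96.3 ])]
60 [array([-115.87,  493.2 ,  -94.3 ]), array([-115.79,  493.2 ,  -93.8 ]), array([-115.65,  493.2 ,  -94.8 ]), array([-115.45,  493.2 ,  -93.3 ])]
TCP rib centre [492.778 -95.768]
t 5.55 pos [ 492.04 -105.53  134.96] yawy -0.211 tilt [-1.7e-03  6.0e-04 -1.0e+00] F [ 0.61 -0.   -3.61] g 0.409 j [-0.44  0.47  1.76 -0.    0.91 -0.23]
tool cm [ 0.072 -0.015 -0.154] turn deg 0.06
```

>>> apply_moves --pt "0 0.05 1.5 0" --pt "0 0 1.3 0" --pt "0 0 0 0" --pt "0 0 0 0" --pt "0 0 0 0"

```text
time_s: 6.05
eef_pos: [493.1, -106.1, 108.2]
ee_rot: [0.0, 0.778, 0.628, 0.0]
force: [-0.9, -1.1, -4.5]
grip_width: 0.404
```

```bash
python3 - <<'E'
from h import *
import pickle
st()
s=snap('side','s4.png'); pickle.dump(s,open('s4.pkl','wb'))
S,M=st(); zb=S['eef_pos'][2]-76.4; pc=S['eef_pos'][:2]+7.5*np.array([.2104,.9776]); print(zb,pc)
def f2(c,polys,p0,yaw,sig=.8):
    G=gradmag(c,sig); Q=np.vstack([dens(p,30) for p in polys])
    def f(p):
        uv=proj(c,T(p[0],p[1],yaw)(Q)); return -map_coordinates(G,[uv[:,1],uv[:,0]],order=1).mean()
    g=[(f([p0[0]+a,p0[1]+b]),p0[0]+a,p0[1]+b) for a in np.arange(-5,5.1,.5) for b in np.arange(-5,5.1,.5)]
    g.sort(); return [np.round(x,2) for x in g[:4]]
e=[np.array([[-18,20,16+zb],[-18,55,16+zb],[18,55,16+zb],[18,25,16+zb]],float)]
r=f2(s,e,pc,-.212); print(r)
big(s,240,170,360,250,6.6,'s4c.png',ribmodel((r[0][1],r[0][2],-.212),zb)+pressmodel((534,75.7,-.212))[4:])
E
```

```text
t 6.05 pos [ 493.08 -106.12  108.25] yawy -0.2128 tilt [ 6.e-04 -3.e-04 -1.e+00] F [-0.88 -1.15 -4.53] g 0.404 j [-0.44  0.52  1.77 -0.    0.85 -0.23]
t 6.1 pos [ 493.07 -106.03  108.33] yawy -0.2128 tilt [ 8.e-04 -3.e-04 -1.e+00] F [ 0.75 -0.22 -4.87] g 0.409 j [-0.44  0.52  1.77  0.    0.85 -0.23]
31.92906887903692 [494.65230692 -98.69390042]
[array([ -89.74,  499.65, -102.19]), array([ -89.66,  499.65, -102.69]), array([ -89.48,  499.65, -101.69]), array([ -89.2 ,  499.65, -103.19])]
```

View pics/s4c.png

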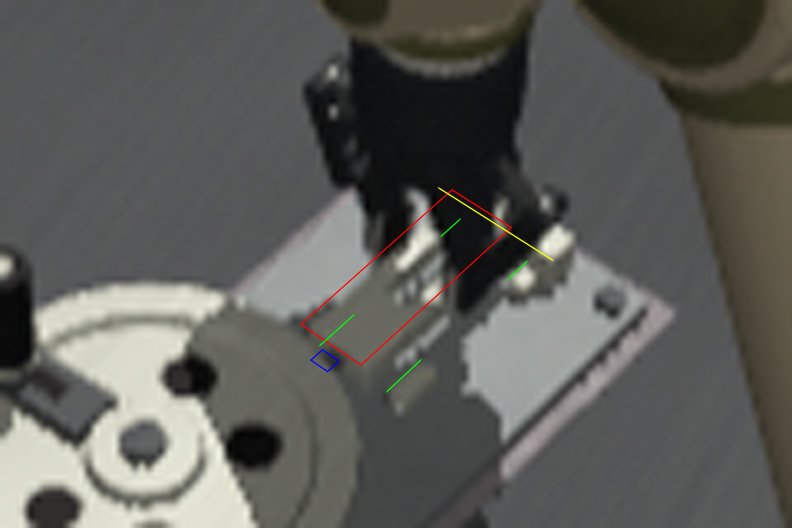

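```bash
python3 - <<'E'
from h import *
import pickle
s=pickle.load(open('s4.pkl','rb'))
s=dict(s); s['img']=np.clip((s['img'].astype(float)/255)**.6*255,0,255).astype(np.uint8)
big(s,280,190,340,240,13,'s4d.png')
E
```

```text
(no output)
```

View pics/s4d.png

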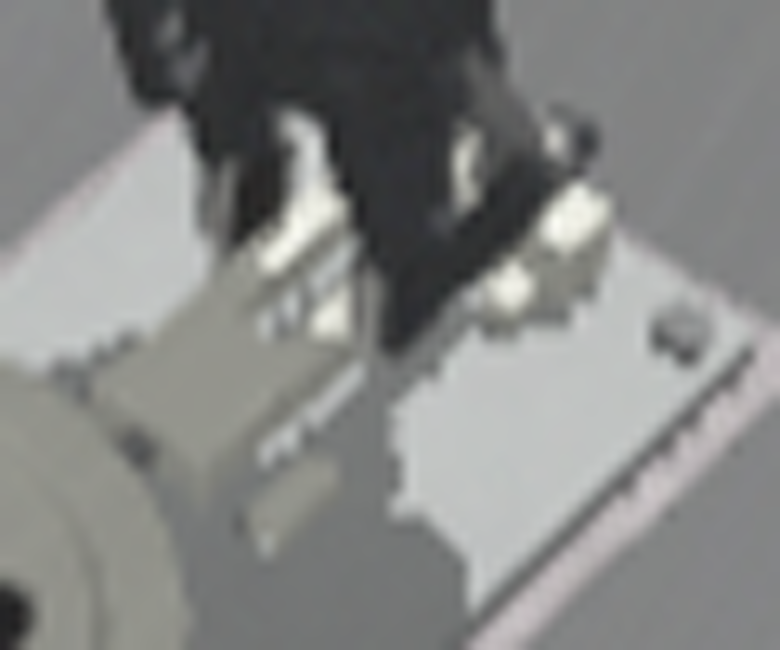

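```bash
python3 - <<'E'
from h import *
import pickle
s=pickle.load(open('s4.pkl','rb'))
f=lambda p:(np.array(p,float)+.5)/13-.5+[280,190]
P=back(s,f([[88,378],[208,468]]),48); print(P, P.mean(0), P[0]-P[1])
yd=np.array([.2104,.9776]);xd=np.array([.9776,-.2104])
for nm,o in(('side',(534,75.7)),('top',(531.7,78.4))):
    d=P.mean(0)[:2]-o; print(nm,d@xd,d@yd,' ctr from TCP:',(np.array([493.07,-106.03])-o)@xd,(np.array([493.07,-106.03])-o)@yd+7.5)
g=back(s,f([[250,515],[265,555],[340,470]]),22); print((g[:,:2]-[534,75.7])@np.c_[xd,yd])
E
```

```text
[[525.69524579 -54.0241815   48.        ]
 [488.81287342 -44.09498466  48.        ]] [507.2540596  -49.05958308  48.        ] [ 3.68823724e+01 -9.92919684e+00 -1.13686838e-13]
side 0.1025849490610262 -127.59231428086181  ctr from TCP: -1.777176000000003 -178.77092000000002
top 2.919144949060985 -129.74791428086183  ctr from TCP: 1.0393839999999528 -180.92652
[[ -22.74881081 -138.45363243]
 [ -32.89015872 -131.72370125]
 [ -30.12812564 -162.74504244]]
```

>>> apply_moves --pt "0 0 0.4 0" --pt "0 0 0.4 0" --pt "0 0 0.4 0" --pt "0 0 0.3 0" --pt "0 0 0 0" --pt "0 0 0 0"

```text
time_s: 6.7
eef_pos: [492.9, -105.8, 92.9]
ee_rot: [-0.0, 0.778, 0.628, -0.0]
force: [-0.0, -0.1, -4.3]
grip_width: 0.409
```

```bash
python3 - <<'E'
from h import *
import pickle
st()
s=snap('side','s5.png'); pickle.dump(s,open('s5.pkl','wb'))
s['img']=np.clip((s['img'].astype(float)/255)**.6*255,0,255).astype(np.uint8)
big(s,280,190,340,240,13,'s5d.png'); st()
E
```

```text
t 6.7 pos [ 492.88 -105.78   92.86] yawy -0.2127 tilt [-1.e-04  0.e+00 -1.e+00] F [-0.03 -0.14 -4.33] g 0.409 j [-0.44  0.55  1.78  0.    0.82 -0.23]
t 6.75 pos [ 492.94 -105.82   92.97] yawy -0.2127 tilt [ 2.e-04 -1.e-04 -1.e+00] F [-0.07  0.16 -4.41] g 0.41 j [-0.44  0.55  1.78  0.    0.82 -0.23]
```

View pics/s5d.png

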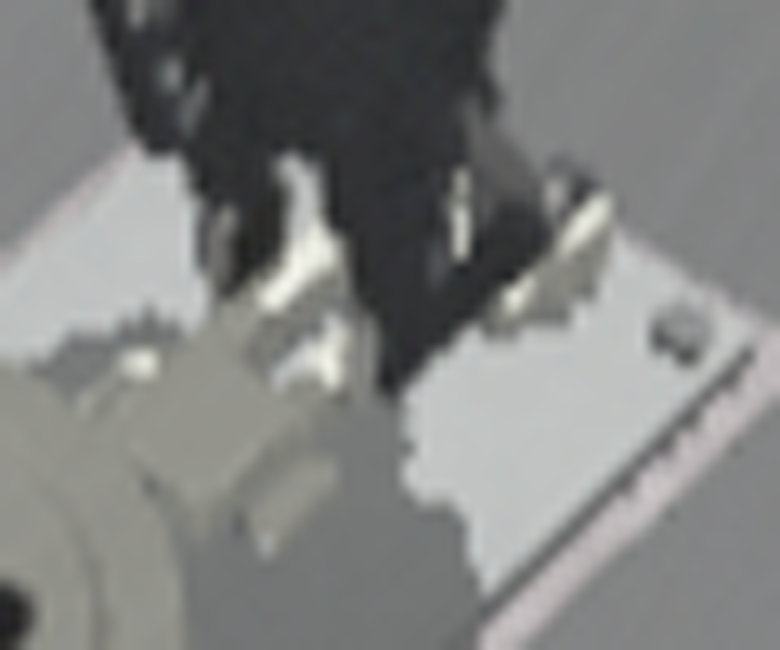

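>>> apply_moves --pt "0 0 0.15 0" --pt "0 0 0.15 0" --pt "0 0 0 0" --pt "0 0 0 0"

```text
time_s: 7.15
eef_pos: [492.8, -105.8, 89.9]
ee_rot: [-0.0, 0.778, 0.628, -0.0]
force: [-0.7, -0.5, -3.3]
grip_width: 0.407
```

>>> apply_moves --pt "0 0 0.08 0" --pt "0 0 0 0" --pt "0 0 0 0"

```text
time_s: 7.45
eef_pos: [492.9, -105.8, 89.1]
ee_rot: [-0.0, 0.778, 0.628, 0.0]
force: [-0.2, 0.1, -4.6]
grip_width: 0.408
```

>>> apply_moves --pt "0 0 0.06 0" --pt "0 0 0 0" --pt "0 0 0 0"

```text
time_s: 7.75
eef_pos: [492.8, -105.8, 88.5]
ee_rot: [-0.0, 0.778, 0.628, -0.0]
force: [-0.3, -0.1, -4.4]
grip_width: 0.408
```

>>> apply_moves --pt "0 0 0.03 0" --pt "0 0 0 0" --pt "0 0 0 0"

```text
time_s: 8.05
eef_pos: [492.9, -105.8, 88.2]
ee_rot: [0.0, 0.778, 0.628, 0.0]
force: [-0.6, 0.4, -4.4]
grip_width: 0.409
```

>>> apply_moves --pt "0 0 0.05 0" --pt "0 0 0 0" --pt "0 0 0 0"

```text
time_s: 8.35
eef_pos: [492.9, -105.9, 87.8]
ee_rot: [0.0, 0.778, 0.628, 0.0]
force: [-1.1, -0.3, -1.1]
grip_width: 0.407
```

>>> apply_moves --pt "0 0 0.05 0" --pt "0 0 0 0" --pt "0 0 0 0"

```text
time_s: 8.65
eef_pos: [493.0, -105.9, 87.5]
ee_rot: [0.0, 0.778, 0.628, 0.0]
force: [-2.3, -0.3, 5.0]
grip_width: 0.409
```

>>> apply_moves --pt "-0.05 0 -0.05 0" --pt "-0.1 0 0 0" --pt "-0.1 0 0 0" --pt "-0.05 0 0 0" --pt "0 0 0 0" --pt "0 0 0 0"

```text
time_s: 9.25
eef_pos: [492.3, -108.7, 87.7]
ee_rot: [0.0, 0.778, 0.628, 0.0]
force: [0.8, 3.3, 1.2]
grip_width: 0.408
```

>>> apply_moves --pt "-0.06 0 0 0" --pt "0 0 0 0" --pt "0 0 0 0"

```text
time_s: 9.55
eef_pos: [492.1, -109.4, 87.7]
ee_rot: [0.0, 0.778, 0.628, 0.0]
force: [-0.4, 2.4, 0.3]
grip_width: 0.409
```

>>> apply_moves --pt "-0.05 0 0 0" --pt "0 0 0 0"

```text
time_s: 9.75
eef_pos: [492.0, -109.8, 87.7]
ee_rot: [0.0, 0.778, 0.628, 0.0]
force: [0.3, 2.1, 1.5]
grip_width: 0.404
```

>>> apply_moves --pt "-0.05 0 0 0" --pt "0 0 0 0"

```text
time_s: 9.95
eef_pos: [491.8, -110.3, 87.7]
ee_rot: [-0.0, 0.778, 0.628, -0.0]
force: [1.1, 2.5, 1.3]
grip_width: 0.41
```

>>> apply_moves --pt "-0.04 0 0 0" --pt "0 0 0 0"

```text
time_s: 10.15
eef_pos: [491.8, -110.7, 87.7]
ee_rot: [-0.0, 0.778, 0.628, -0.0]
force: [0.7, 3.5, 1.2]
grip_width: 0.408
```

>>> apply_moves --pt "-0.04 0 0 0" --pt "0 0 0 0"

```text
time_s: 10.35
eef_pos: [491.7, -111.1, 87.7]
ee_rot: [-0.0, 0.778, 0.628, -0.0]
force: [0.3, 3.3, 2.0]
grip_width: 0.41
```

>>> apply_moves --pt "-0.04 0 0 0" --pt "0 0 0 0"

```text
time_s: 10.55
eef_pos: [491.6, -111.5, 87.7]
ee_rot: [-0.0, 0.778, 0.628, -0.0]
force: [0.8, 3.7, 1.6]
grip_width: 0.41
```

```bash
python3 - <<'E'
from h import *
import pickle
st()
s=snap('side','s6.png'); pickle.dump(s,open('s6.pkl','wb'))
s['img']=np.clip((s['img'].astype(float)/255)**.6*255,0,255).astype(np.uint8)
big(s,280,190,340,240,13,'s6d.png')
E
```

```text
t 10.55 pos [ 491.62 -111.5    87.69] yawy -0.2127 tilt [-0. -0. -1.] F [0.8  3.72 1.61] g 0.41 j [-0.46  0.56  1.78 -0.    0.8  -0.24]
```

View pics/s6d.png

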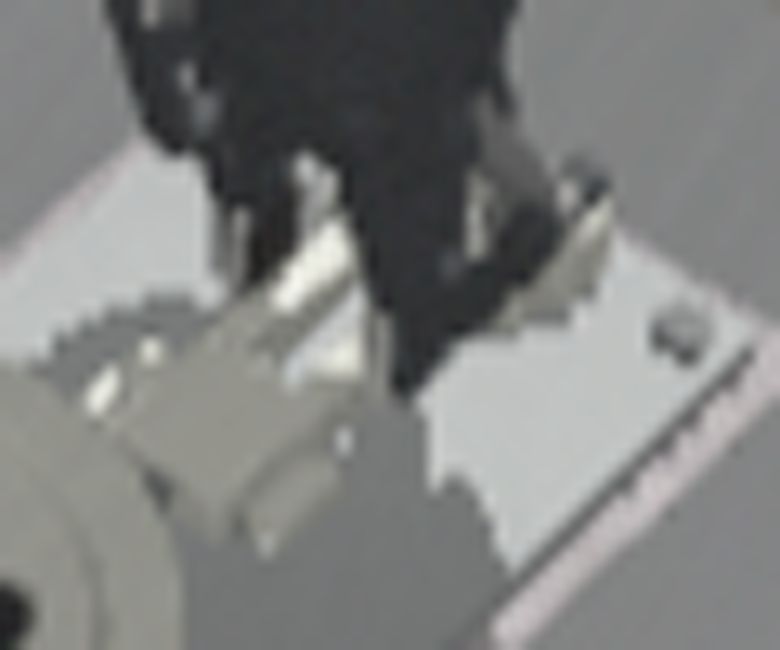

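>>> apply_moves --pt "-0.04 0 0 0" --pt "0 0 0 0"

```text
time_s: 10.8
eef_pos: [491.5, -111.8, 87.7]
ee_rot: [-0.0, 0.778, 0.628, -0.0]
force: [1.2, 2.6, 0.5]
grip_width: 0.408
```

>>> apply_moves --pt "-0.04 0 0 0" --pt "0 0 0 0"

```text
time_s: 11.0
eef_pos: [491.5, -111.9, 87.7]
ee_rot: [-0.0, 0.778, 0.628, 0.0]
force: [1.8, 5.4, 0.9]
grip_width: 0.406
```

>>> apply_moves --pt "-0.04 0 0 0" --pt "0 0 0 0"

```text
time_s: 11.2
eef_pos: [491.5, -112.0, 87.6]
ee_rot: [-0.0, 0.778, 0.628, 0.0]
force: [2.8, 9.2, 2.5]
grip_width: 0.41
```

>>> apply_moves --pt "0.05 0 -0.02 0" --pt "0 0 0 0"

```text
time_s: 11.4
eef_pos: [491.5, -111.9, 87.8]
ee_rot: [-0.0, 0.778, 0.628, 0.0]
force: [1.9, 5.9, -0.5]
grip_width: 0.41
```

>>> apply_moves --pt "0 0 0 0" --pt "0 0 0 0" --pt "0 0 0 0" --pt "0 0 0 0" --grip 5.5

```text
time_s: 11.8
eef_pos: [491.5, -112.4, 87.9]
ee_rot: [0.0, 0.778, 0.628, -0.0]
force: [-0.3, 0.5, -0.5]
grip_width: 0.65
```

```bash
python3 - <<'E'
from h import *
st()
E
```

```text
t 11.8 pos [ 491.47 -112.38   87.91] yawy -0.2129 tilt [ 0.e+00 -3.e-04 -1.e+00] F [-0.28  0.52 -0.46] g 0.65 j [-0.46  0.55  1.78 -0.    0.8  -0.24]
```

>>> apply_moves --pt "0 0 -0.5 0" --pt "0 0 -1.5 0" --pt "0 0 -4 0" --pt "0 0 -4.5 0" --pt "0 0 -4.5 0" --pt "0 0 -4.5 0"

```text
time_s: 12.4
eef_pos: [491.1, -112.0, 285.3]
ee_rot: [0.0, 0.778, 0.628, 0.0]
force: [0.2, 0.4, 0.0]
grip_width: 0.645
```

```bash
python3 - <<'E'
from h import *
to(605.9,63.1,280,-1.77)
E
```

```text
t 12.4 pos [ 491.07 -111.99  285.27] yawy -0.2127 tilt [ 4.e-04 -3.e-04 -1.e+00] F [0.2  0.38 0.  ] g 0.645 j [-0.46  0.28  1.59 -0.    1.27 -0.24]
tool cm [19.538  7.527  0.526] turn deg 89.22
```

>>> apply_moves --pt "4 1.5 0 0" --pt "4 1.5 0 0" --pt "4 1.5 0 0" --pt "4 1.5 0 0" --pt "3.54 1.53 0 0"

```text
time_s: 12.9
eef_pos: [606.9, 64.9, 283.3]
ee_rot: [0.0, 0.778, 0.628, 0.0]
force: [-0.1, -1.2, 1.3]
grip_width: 0.641
```

>>> apply_moves --pt "0 0 0 8.2" --pt "0 0 0 8.2" --pt "0 0 0 8.2" --pt "0 0 0 8.2" --pt "0 0 0 8.2" --pt "0 0 0 8.2"

```text
time_s: 13.5
eef_pos: [606.2, 62.9, 283.2]
ee_rot: [0.0, 0.97, 0.244, -0.0]
force: [-0.6, 0.4, 0.0]
grip_width: 0.64
```

>>> apply_moves --pt "0 0 0 8.2" --pt "0 0 0 8.2" --pt "0 0 0 8.2" --pt "0 0 0 8.2" --pt "0 0 0 7.2" --pt "0 0 0 0"

```text
time_s: 14.1
eef_pos: [606.2, 62.9, 283.2]
ee_rot: [0.0, 0.995, -0.1, 0.0]
force: [-1.4, -0.0, -0.7]
grip_width: 0.645
```

```bash
python3 - <<'E'
from h import *
import pickle
to(605.9,63.1,190,-1.77)
s=snap('side','s7.png'); pickle.dump(s,open('s7.pkl','wb'))
c=snap('top','t7.png'); pickle.dump(c,open('t7.pkl','wb'))
print(fit(c,NESTP[:1],[531.7,78.4]), fit(c,[rect(-18,18,-55,55,28)],[531.7-.2104*188,78.4-.9776*188,-.212],step=(1,1,.01)))
big(s,210,125,360,285,3.7,'s7c.png')
P=(531.7,78.4,-.212)
big(c,190,165,350,285,5,'t7c.png',pressmodel(P,75,0)[4:]+ribmodel((531.7-.2104*188,78.4-.9776*188,-.212),12))
E
```

```text
t 14.1 pos [606.25  62.91 283.2 ] yawy -1.7707 tilt [ 1.e-04 -1.e-04 -1.e+00] F [-1.37 -0.02 -0.72] g 0.645 j [-0.09  0.52  1.26 -0.    1.37  1.68]
tool cm [-0.039 -0.013  9.32 ] turn deg -0.04
(array([498.7658,  64.563 ]), np.float64(109.5)) (array([ 4.916968e+02, -1.064308e+02, -2.331000e-01]), np.float64(128.8))
```

View pics/s7c.png

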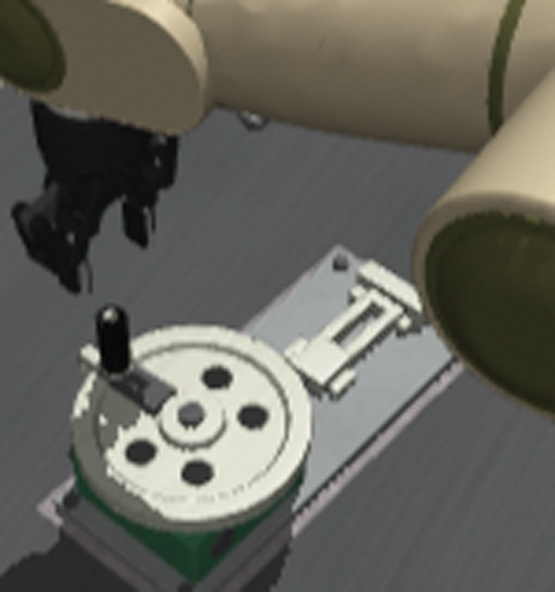

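View pics/t7c.png

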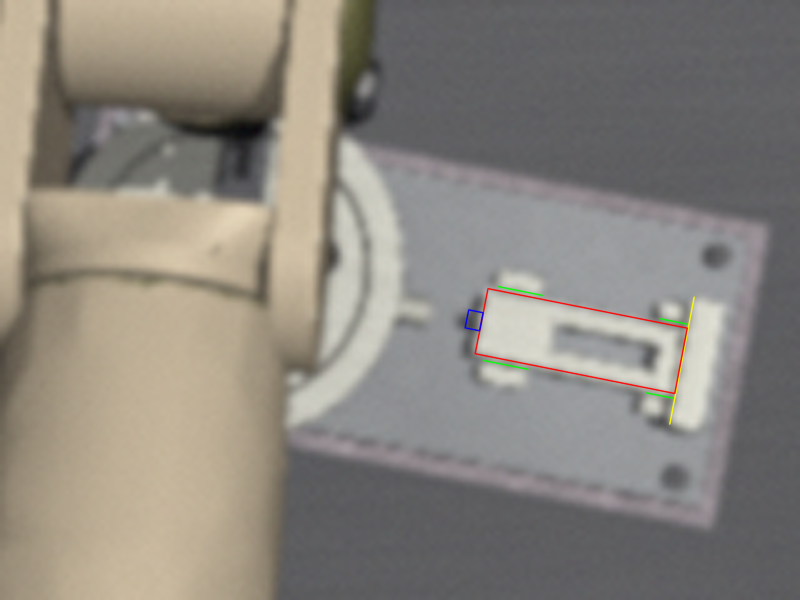

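>>> apply_moves --pt "0 0 3 0" --pt "0 0 2 0" --pt "0 0 0 0" --pt "0 0 0 0"

```text
time_s: 14.6
eef_pos: [606.5, 62.9, 233.6]
ee_rot: [-0.0, 0.995, -0.098, 0.0]
force: [-0.6, 1.3, 0.7]
grip_width: 0.646
```

```bash
python3 - <<'E'
from h import *
import pickle
st()
s=snap('side','s8.png'); pickle.dump(s,open('s8.pkl','wb'))
big(s,190,125,340,285,3.7,'s8c.png')
a=pickle.load(open('top0.pkl','rb'))['img'][175:275,290:350].astype(np.float32).mean(2);b=pickle.load(open('t7.pkl','rb'))['img'][175:275,290:350].astype(np.float32).mean(2)
w=lambda m:np.ascontiguousarray(m[:,:]); 
# mask nest area: use corner patches
for sl in((slice(20,50),slice(36,58)),(slice(80,100),slice(20,52))):
    print(cv2.phaseCorrelate(np.ascontiguousarray(a[sl]),np.ascontiguousarray(b[sl])))
E
```

```text
t 14.6 pos [606.54  62.94 233.64] yawy -1.768 tilt [ 5.e-04 -0.e+00 -1.e+00] F [-0.59  1.31  0.67] g 0.646 j [-0.09  0.56  1.32  0.    1.26  1.68]
((0.021169677027064182, 0.060804492871271876), 0.9955765886439217)
((-0.034003773944451865, -0.026418803756442344), 0.9820842884480954)
```

View pics/s8c.png

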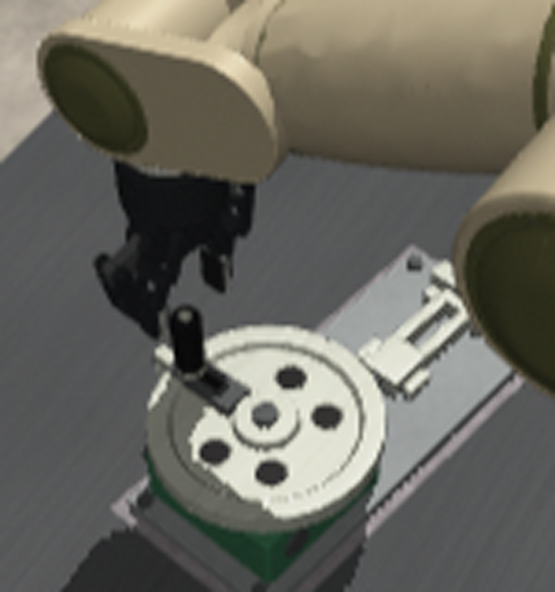

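>>> apply_moves --pt "0 0 1 0" --pt "0 0 1.5 0" --pt "0 0 1.5 0" --pt "0 0 0.3 0" --pt "0 0 0 0" --pt "0 0 0 0"

```text
time_s: 15.25
eef_pos: [606.7, 62.9, 190.8]
ee_rot: [-0.0, 0.995, -0.099, 0.001]
force: [-0.2, -1.2, 0.1]
grip_width: 0.643
```

```bash
python3 - <<'E'
from h import *
import pickle
st()
s=snap('side','s9.png'); pickle.dump(s,open('s9.pkl','wb'))
big(s,190,125,340,285,3.7,'s9c.png')
E
```

```text
t 15.25 pos [606.68  62.93 190.8 ] yawy -1.7694 tilt [ 1.5e-03 -1.0e-04 -1.0e+00] F [-0.23 -1.16  0.09] g 0.643 j [-0.09  0.6   1.37 -0.    1.17  1.68]
```

View pics/s9c.png

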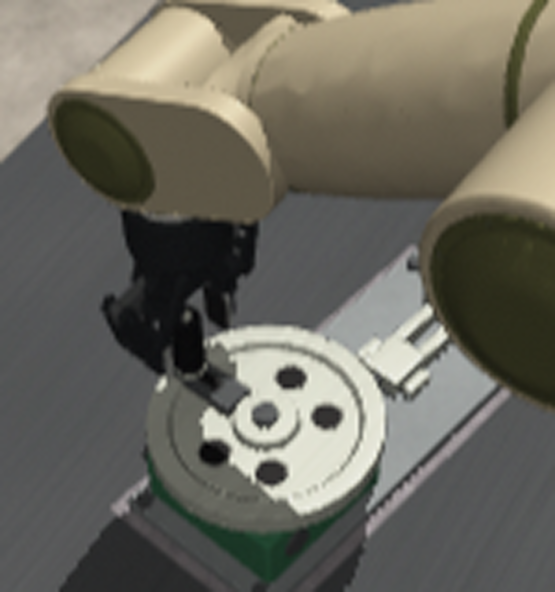

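>>> apply_moves --pt "0 0 0 0" --pt "0 0 0 0" --pt "0 0 0 0" --pt "0 0 0 0" --pt "0 0 0 0" --grip 2.8 --force 20

```text
time_s: 15.8
eef_pos: [606.3, 62.9, 189.9]
ee_rot: [0.0, 0.995, -0.099, -0.0]
force: [0.4, 0.6, -0.5]
grip_width: 0.328
```

```bash
python3 - <<'E'
from h import *
st()
E
```

```text
t 15.8 pos [606.32  62.91 189.89] yawy -1.7696 tilt [-1.e-04 -1.e-04 -1.e+00] F [ 0.39  0.57 -0.49] g 0.328 j [-0.09  0.6   1.37 -0.    1.17  1.68]
```

>>> apply_moves --pt "-0.01 -0.26 0 -2" --pt "-0.01 -0.26 0 -2" --pt "-0.02 -0.4 0 -3" --pt "-0.02 -0.4 0 -3" --pt "-0.02 -0.4 0 -3" --pt "-0.02 -0.4 0 -3"

```text
time_s: 16.4
eef_pos: [607.2, 83.9, 189.9]
ee_rot: [0.0, 0.999, 0.041, 0.0]
force: [1.1, -2.2, -0.2]
grip_width: 0.329
```

```bash
cat >> h.py <<'E'
def wst(C=(533.0,77.7)):
    s,M=st(); d=s['eef_pos'][:2]-np.array(C); a=np.arctan2(d[1],d[0]); r=np.hypot(*d)
    t=np.array([-np.sin(a),np.cos(a)]); n=np.array([np.cos(a),np.sin(a)]); F=s['force'][:2]
    print('ang(press) deg',round(np.degrees(a+.212),2),'r',round(r,2),'tool-radial misalign deg',round(np.degrees((np.arctan2(M[1,1],M[0,1])+np.pi/2-a+np.pi/2)%np.pi-np.pi/2),2),'Ft',round(F@t,2),'Fr',round(F@n,2))
E
python3 -c "
from h import *
wst()"
```

```text
t 16.4 pos [607.2   83.92 189.95] yawy -1.4882 tilt [ 3.e-04 -6.e-04 -1.e+00] F [ 1.09 -2.25 -0.18] g 0.329 j [-0.05  0.61  1.36 -0.    1.17  1.44]
ang(press) deg 16.94 r 74.46 tool-radial misalign deg -0.06 Ft -2.33 Fr 0.9
```

>>> apply_moves --pt "-0.02 -0.52 0 -4" --pt "-0.02 -0.52 0 -4" --pt "-0.02 -0.52 0 -4" --pt "-0.02 -0.52 0 -4" --pt "-0.02 -0.52 0 -4" --pt "-0.02 -0.52 0 -4"

```text
time_s: 17.0
eef_pos: [598.3, 113.6, 190.0]
ee_rot: [0.0, 0.969, 0.248, 0.0]
force: [0.8, -2.4, 0.2]
grip_width: 0.33
```

```bash
python3 -c "
from h import *
import pickle
wst()
c=snap('side','s10.png'); big(c,190,125,340,285,3.7,'s10c.png')"
```

```text
t 17.0 pos [598.3  113.63 190.05] yawy -1.0687 tilt [ 8.e-04 -6.e-04 -1.e+00] F [ 0.81 -2.42  0.22] g 0.33 j [-0.    0.6   1.37 -0.    1.17  1.06]
ang(press) deg 40.97 r 74.53 tool-radial misalign deg -0.05 Ft -2.51 Fr -0.45
```

View pics/s10c.png

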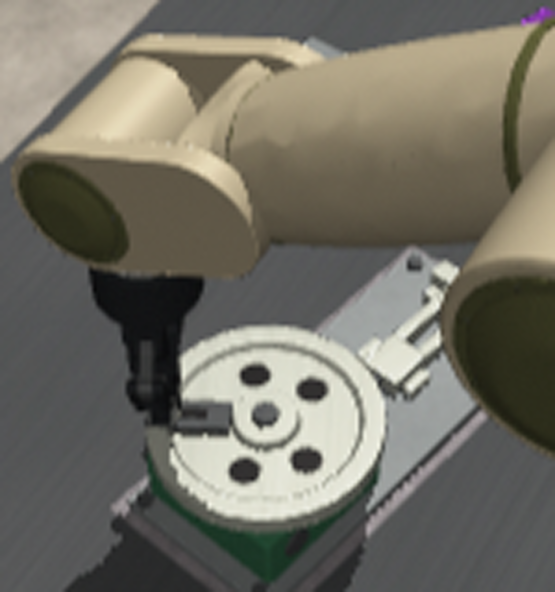

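>>> apply_moves --pt "-0.02 -0.52 0 -4" --pt "-0.02 -0.52 0 -4" --pt "-0.02 -0.52 0 -4" --pt "-0.02 -0.52 0 -4" --pt "-0.02 -0.52 0 -4" --pt "-0.02 -0.52 0 -4" --pt "-0.02 -0.52 0 -4" --pt "-0.02 -0.52 0 -4"

```text
time_s: 17.85
eef_pos: [569.4, 142.8, 190.1]
ee_rot: [0.0, 0.863, 0.505, 0.001]
force: [3.0, -1.3, -0.2]
grip_width: 0.332
```

```bash
python3 -c "
from h import *
wst()"
```

```text
t 17.85 pos [569.43 142.76 190.07] yawy -0.5116 tilt [ 1.3e-03 -3.0e-04 -1.0e+00] F [ 3.01 -1.32 -0.21] g 0.332 j [ 0.05  0.55  1.45 -0.    1.14  0.56]
ang(press) deg 72.9 r 74.56 tool-radial misalign deg -0.06 Ft -3.27 Fr 0.32
```

>>> apply_moves --pt "-0.02 -0.52 0 -4" --pt "-0.02 -0.52 0 -4" --pt "-0.02 -0.52 0 -4" --pt "-0.02 -0.52 0 -4" --pt "-0.02 -0.52 0 -4" --pt "-0.02 -0.52 0 -4" --pt "-0.02 -0.52 0 -4" --pt "-0.02 -0.52 0 -4"

```text
time_s: 18.65
eef_pos: [529.5, 152.2, 190.1]
ee_rot: [0.001, 0.69, 0.724, 0.001]
force: [3.4, -0.7, -0.4]
grip_width: 0.327
```

```bash
python3 -c "
from h import *
wst()"
```

```text
t 18.65 pos [529.47 152.23 190.13] yawy 0.0469 tilt [ 1.7e-03  2.0e-04 -1.0e+00] F [ 3.44 -0.7  -0.36] g 0.327 j [0.07 0.48 1.57 0.   1.09 0.02]
ang(press) deg 104.86 r 74.62 tool-radial misalign deg -0.02 Ft -3.4 Fr -0.86
```

Forces are small; pressing comes near 120–180°, so slower there.

>>> apply_moves --pt "-0.01 -0.39 0 -3" --pt "-0.01 -0.39 0 -3" --pt "-0.01 -0.39 0 -3" --pt "-0.01 -0.39 0 -3" --pt "-0.01 -0.39 0 -3" --pt "-0.01 -0.39 0 -3" --pt "-0.01 -0.39 0 -3" --pt "-0.01 -0.39 0 -3"

```text
time_s: 19.45
eef_pos: [499.8, 144.6, 190.1]
ee_rot: [0.001, 0.525, 0.851, 0.001]
force: [5.1, 2.6, -1.5]
grip_width: 0.33
```

```bash
python3 -c "
from h import *
wst()"
```

```text
t 19.45 pos [499.76 144.6  190.14] yawy 0.465 tilt [ 2.6e-03  8.0e-04 -1.0e+00] F [ 5.06  2.61 -1.53] g 0.33 j [ 0.06  0.42  1.66  0.    1.06 -0.41]
ang(press) deg 128.57 r 74.7 tool-radial misalign deg 0.22 Ft -5.7 Fr 0.08
```

>>> apply_moves --pt "-0.01 -0.39 0 -3" --pt "-0.01 -0.39 0 -3" --pt "-0.01 -0.39 0 -3" --pt "-0.01 -0.39 0 -3" --pt "-0.01 -0.39 0 -3" --pt "-0.01 -0.39 0 -3"

```text
time_s: 20.05
eef_pos: [480.6, 131.1, 190.1]
ee_rot: [0.001, 0.386, 0.923, 0.001]
force: [4.1, 2.4, -2.1]
grip_width: 0.33
```

```bash
python3 -c "
from h import *
wst()
c=snap('side','s11.png'); big(c,190,125,340,285,3.7,'s11c.png')"
```

```text
t 20.05 pos [480.62 131.06 190.11] yawy 0.7791 tilt [ 1.9e-03  9.0e-04 -1.0e+00] F [ 4.08  2.39 -2.11] g 0.33 j [ 0.03  0.38  1.73  0.    1.03 -0.75]
ang(press) deg 146.62 r 74.77 tool-radial misalign deg 0.17 Ft -4.58 Fr -1.15
```

View pics/s11c.png

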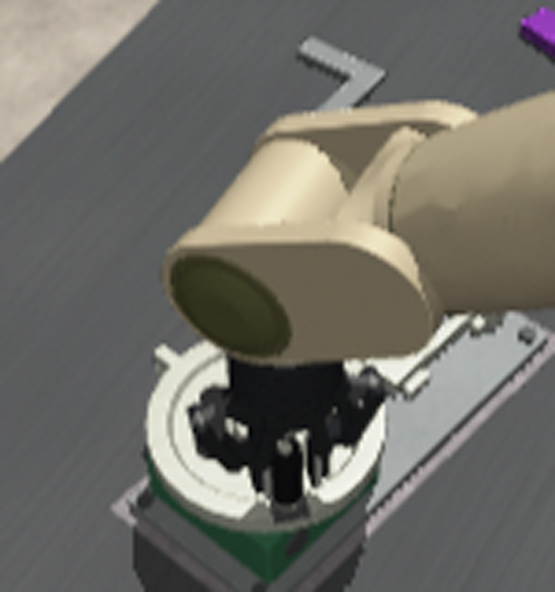

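Handle is centred in the jaws (290,450–500 px), press unmoved. Go on.

>>> apply_moves --pt "-0.01 -0.39 0 -3" --pt "-0.01 -0.39 0 -3" --pt "-0.01 -0.39 0 -3" --pt "-0.01 -0.39 0 -3" --pt "-0.01 -0.39 0 -3" --pt "-0.01 -0.39 0 -3" --pt "-0.01 -0.39 0 -3" --pt "-0.01 -0.39 0 -3"

```text
time_s: 20.9
eef_pos: [463.2, 105.1, 190.0]
ee_rot: [0.0, 0.186, 0.983, 0.0]
force: [1.2, 3.0, -0.9]
grip_width: 0.328
```

```bash
python3 -c "
from h import *
wst()"
```

```text
t 20.9 pos [463.24 105.12 189.99] yawy 1.1974 tilt [ 4.e-04  5.e-04 -1.e+00] F [ 1.24  2.96 -0.93] g 0.328 j [-0.02  0.33  1.79  0.    1.01 -1.22]
ang(press) deg 170.69 r 74.96 tool-radial misalign deg 0.06 Ft -3.21 Fr -0.07
```

>>> apply_moves --pt "-0.01 -0.39 0 -3" --pt "-0.01 -0.39 0 -3" --pt "-0.01 -0.39 0 -3" --pt "-0.01 -0.39 0 -3" --pt "-0.01 -0.39 0 -3" --pt "-0.01 -0.39 0 -3" --pt "-0.01 -0.39 0 -3" --pt "-0.01 -0.39 0 -3"

```text
time_s: 21.7
eef_pos: [458.0, 74.4, 189.9]
ee_rot: [-0.0, -0.023, 1.0, 0.0]
force: [-0.7, 1.0, -0.4]
grip_width: 0.327
```

```bash
python3 -c "
from h import *
wst()"
```

```text
t 21.7 pos [458.03  74.39 189.88] yawy 1.6162 tilt [-3.e-04  2.e-04 -1.e+00] F [-0.75  1.01 -0.38] g 0.327 j [-0.09  0.31  1.83  0.    1.   -1.71]
ang(press) deg -165.33 r 75.05 tool-radial misalign deg 0.08 Ft -1.04 Fr 0.7
```

>>> apply_moves --pt "-0.01 -0.39 0 -3" --pt "-0.01 -0.39 0 -3" --pt "-0.01 -0.39 0 -3" --pt "-0.01 -0.39 0 -3" --pt "-0.01 -0.39 0 -3" --pt "-0.01 -0.39 0 -3" --pt "0 0 0 0"

```text
time_s: 22.4
eef_pos: [462.9, 51.3, 189.9]
ee_rot: [-0.0, -0.178, 0.984, -0.0]
force: [-0.2, 0.3, 0.1]
grip_width: 0.328
```

```bash
python3 -c "
from h import *
wst()"
```

```text
t 22.4 pos [462.85  51.35 189.92] yawy 1.9288 tilt [-1.e-04 -1.e-04 -1.e+00] F [-0.23  0.26  0.12] g 0.328 j [-0.14  0.32  1.82 -0.    1.01 -2.07]
ang(press) deg -147.26 r 74.93 tool-radial misalign deg -0.08 Ft -0.33 Fr 0.12
```

>>> apply_moves --pt "0 0 0 0" --pt "0 0 0 0" --pt "0 0 0 0" --pt "0 0 -2 0" --pt "0 0 -3 0" --pt "0 0 -2 0" --pt "0 0 0 4.8" --grip 5.5

```text
time_s: 23.1
eef_pos: [463.5, 51.7, 262.5]
ee_rot: [0.002, -0.137, 0.991, -0.001]
force: [-0.2, -0.3, -0.8]
grip_width: 0.643
```

>>> apply_moves --pt "0 0 0 8.2" --pt "0 0 0 8.2" --pt "0 0 0 8.2" --pt "0 0 0 8.2" --pt "0 0 0 8.2" --pt "0 0 0 8.2" --pt "0 0 0 8.2" --pt "0 0 0 8.2"

```text
time_s: 23.9
eef_pos: [462.7, 51.8, 259.9]
ee_rot: [-0.0, 0.424, 0.906, -0.0]
force: [0.2, -0.1, 0.7]
grip_width: 0.646
```

>>> apply_moves --pt "0 0 0 8.2" --pt "0 0 0 8.2" --pt "0 0 0 8.2" --pt "0 0 0 8.2" --pt "0 0 0 8.2" --pt "0 0 0 8.2" --pt "0 0 0 8.2" --pt "0 0 0 8.2"

```text
time_s: 24.7
eef_pos: [462.7, 51.8, 259.9]
ee_rot: [-0.0, 0.847, 0.532, -0.0]
force: [0.1, 0.2, -0.1]
grip_width: 0.643
```

>>> apply_moves --pt "0 0 0 8.2" --pt "0 0 0 8.2" --pt "0 0 0 8.2" --pt "0 0 0 8.2" --pt "0 0 0 8.2" --pt "0 0 0 3" --pt "0 0 0 0" --pt "0 0 0 0"

```text
time_s: 25.5
eef_pos: [462.7, 51.7, 259.9]
ee_rot: [-0.0, 0.984, 0.18, -0.0]
force: [-0.2, 0.6, -0.4]
grip_width: 0.642
```

```bash
python3 -c "
from h import *
import pickle
wst(); to(462.85,51.35,190,1.9288-np.pi)
c=snap('side','s12.png'); pickle.dump(c,open('s12.pkl','wb')); big(c,190,125,340,285,3.7,'s12c.png')
t=snap('top','t12.png'); pickle.dump(t,open('t12.pkl','wb')); big(t,190,165,350,285,5,'t12c.png')
"
```

```text
t 25.5 pos [462.69  51.74 259.89] yawy -1.2096 tilt [-1.e-04  0.e+00 -1.e+00] F [-0.17  0.65 -0.42] g 0.642 j [-0.14  0.22  1.73  0.    1.18  1.07]
ang(press) deg -147.59 r 74.95 tool-radial misalign deg 0.43 Ft -0.67 Fr -0.07
t 25.5 pos [462.69  51.74 259.89] yawy -1.2096 tilt [-1.e-04  0.e+00 -1.e+00] F [-0.17  0.65 -0.42] g 0.642 j [-0.14  0.22  1.73  0.    1.18  1.07]
tool cm [2.000e-03 4.300e-02 6.989e+00] turn deg 0.18
```

View pics/s12c.png

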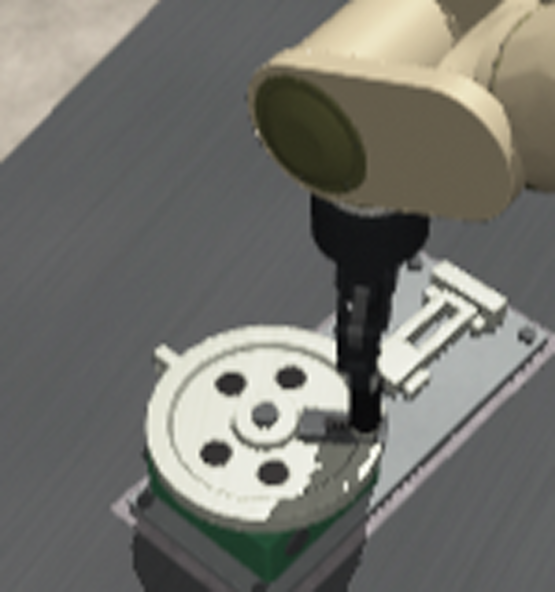

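View pics/t12c.png

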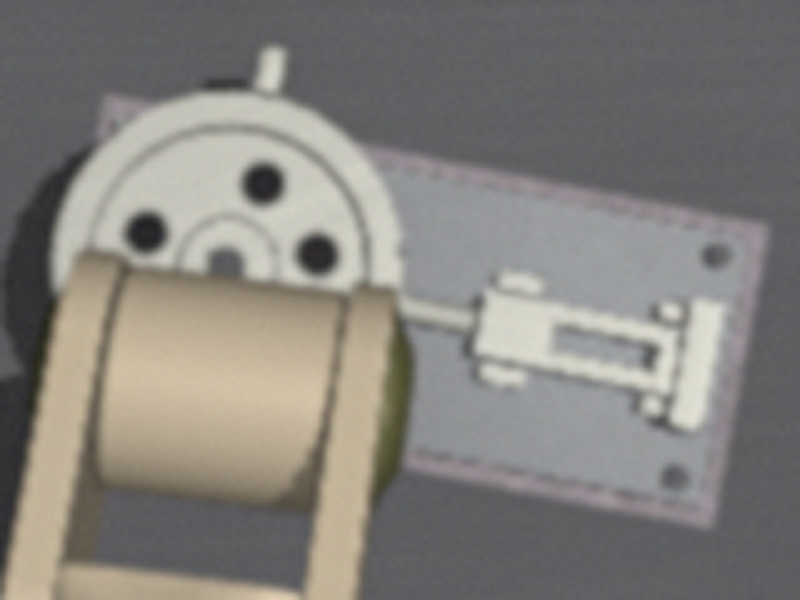

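>>> apply_moves --pt "0 0.04 1.5 0" --pt "0 0 2.5 0" --pt "0 0 2 0" --pt "0 0 1 0" --pt "0 0 0 0"

```text
time_s: 26.1
eef_pos: [462.6, 51.3, 189.1]
ee_rot: [-0.0, 0.984, 0.179, -0.001]
force: [0.7, -0.3, 0.6]
grip_width: 0.651
```

>>> apply_moves --pt "0 0 0 0" --pt "0 0 0 0" --pt "0 0 0 0" --pt "0 0 0 0" --grip 2.8

```text
time_s: 26.5
eef_pos: [463.0, 51.3, 190.3]
ee_rot: [0.0, 0.984, 0.179, 0.0]
force: [0.1, -0.1, 0.2]
grip_width: 0.331
```

```bash
python3 -c "
from h import *
wst()"
```

```text
t 26.5 pos [463.01  51.29 190.35] yawy -1.2109 tilt [ 9.e-04 -1.e-04 -1.e+00] F [ 0.08 -0.15  0.17] g 0.331 j [-0.14  0.31  1.82 -0.    1.01  1.07]
ang(press) deg -147.18 r 74.81 tool-radial misalign deg -0.06 Ft 0.17 Fr -0.03
```

>>> apply_moves --pt "0.01 0.26 0 -2" --pt "0.01 0.39 0 -3" --pt "0.02 0.52 0 -4" --pt "0.02 0.52 0 -4" --pt "0.02 0.52 0 -4" --pt "0.02 0.52 0 -4" --pt "0.02 0.52 0 -4" --pt "0.02 0.52 0 -4"

```text
time_s: 27.3
eef_pos: [484.6, 20.7, 190.1]
ee_rot: [0.0, 0.907, 0.421, 0.0]
force: [-0.0, 0.9, -0.6]
grip_width: 0.327
```

```bash
python3 -c "
from h import *
wst()"
```

```text
t 27.3 pos [484.64  20.67 190.1 ] yawy -0.702 tilt [ 2.e-04 -0.e+00 -1.e+00] F [-0.02  0.93 -0.6 ] g 0.327 j [-0.2   0.35  1.77  0.    1.02  0.5 ]
ang(press) deg -118.15 r 74.77 tool-radial misalign deg 0.07 Ft -0.62 Fr -0.69
```

>>> apply_moves --pt "0.02 0.52 0 -4" --pt "0.02 0.52 0 -4" --pt "0.02 0.52 0 -4" --pt "0.02 0.52 0 -4" --pt "0.02 0.52 0 -4" --pt "0.02 0.52 0 -4" --pt "0.02 0.52 0 -4" --pt "0.02 0.52 0 -4"

```text
time_s: 28.1
eef_pos: [522.2, 3.9, 190.1]
ee_rot: [0.0, 0.756, 0.655, 0.0]
force: [0.1, 0.6, -0.1]
grip_width: 0.331
```

```bash
python3 -c "
from h import *
wst()"
```

```text
t 28.1 pos [522.18   3.93 190.08] yawy -0.1436 tilt [ 1.e-04 -0.e+00 -1.e+00] F [ 0.15  0.6  -0.11] g 0.331 j [-0.22  0.43  1.66  0.    1.06 -0.07]
ang(press) deg -86.2 r 74.56 tool-radial misalign deg 0.12 Ft 0.06 Fr -0.62
```

>>> apply_moves --pt "0.02 0.52 0 -4" --pt "0.02 0.52 0 -4" --pt "0.02 0.52 0 -4" --pt "0.02 0.52 0 -4" --pt "0.02 0.52 0 -4" --pt "0.02 0.52 0 -4" --pt "0.02 0.52 0 -4" --pt "0.02 0.52 0 -4"

```text
time_s: 28.9
eef_pos: [562.9, 9.6, 190.1]
ee_rot: [0.0, 0.546, 0.838, -0.0]
force: [-1.1, -0.7, 0.2]
grip_width: 0.33
```

```bash
python3 -c "
from h import *
wst()"
```

```text
t 28.9 pos [562.86   9.61 190.1 ] yawy 0.4151 tilt [-1.e-04 -1.e-04 -1.e+00] F [-1.08 -0.65  0.2 ] g 0.33 j [-0.19  0.51  1.53 -0.    1.11 -0.61]
ang(press) deg -54.17 r 74.35 tool-radial misalign deg 0.1 Ft -1.25 Fr 0.17
```

>>> apply_moves --pt "0.02 0.52 0 -4" --pt "0.02 0.52 0 -4" --pt "0.02 0.52 0 -4" --pt "0.02 0.52 0 -4" --pt "0.02 0.52 0 -4" --pt "0.02 0.52 0 -4" --pt "0.02 0.52 0 -4" --pt "0.02 0.52 0 -4"

```text
time_s: 29.7
eef_pos: [594.4, 35.9, 190.2]
ee_rot: [0.0, 0.294, 0.956, -0.0]
force: [0.1, -0.7, 0.3]
grip_width: 0.327
```

>>> apply_moves --pt "0.01 0.39 0 -3" --pt "0.01 0.39 0 -3" --pt "0.01 0.39 0 -3" --pt "0.01 0.39 0 -3" --pt "0.01 0.26 0 -2" --pt "0 0 0 0" --pt "0 0 0 0"

```text
time_s: 30.4
eef_pos: [602.6, 52.0, 189.9]
ee_rot: [0.0, 0.177, 0.984, 0.0]
force: [-0.3, 0.0, 0.7]
grip_width: 0.327
```

```bash
python3 -c "
from h import *
import pickle
wst()
c=snap('side','s13.png'); pickle.dump(c,open('s13.pkl','wb')); big(c,190,125,340,285,3.7,'s13c.png')
"
```

```text
t 30.4 pos [602.56  52.03 189.95] yawy 1.214 tilt [ 0.  0. -1.] F [-0.33  0.03  0.7 ] g 0.327 j [-0.11  0.59  1.39  0.    1.16 -1.32]
ang(press) deg -8.11 r 74.15 tool-radial misalign deg -0.19 Ft -0.09 Fr -0.32
```

View pics/s13c.png

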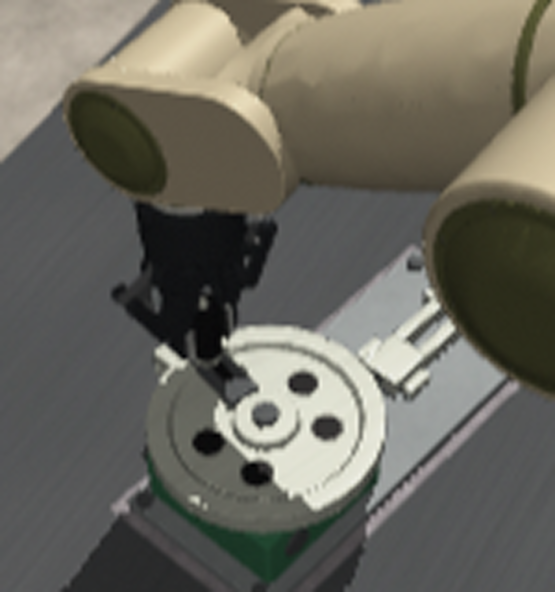

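>>> apply_moves --pt "0.01 0.39 0 -3" --pt "0.01 0.39 0 -3" --pt "0.01 0.26 0 -2" --pt "0 0.2 0 -1.5" --pt "0 0 0 0" --pt "0 0 0 0"

```text
time_s: 31.05
eef_pos: [605.8, 64.0, 189.9]
ee_rot: [-0.0, 0.095, 0.995, 0.0]
force: [-1.6, 0.1, 0.0]
grip_width: 0.328
```

```bash
python3 -c "
from h import *
wst()
"
```

```text
t 31.05 pos [605.82  64.   189.85] yawy 1.3799 tilt [-2.e-04  2.e-04 -1.e+00] F [-1.57  0.11  0.05] g 0.328 j [-0.09  0.6   1.37  0.    1.17 -1.47]
ang(press) deg 1.49 r 74.1 tool-radial misalign deg -0.28 Ft -0.18 Fr -1.57
```

>>> apply_moves --pt "0 0 0 0" --pt "0 0 0 0" --pt "0 0 0 0" --pt "0 0 -1.5 0" --pt "0 0 -3 0" --pt "0 0 -4.5 0" --pt "0 0 -4 0" --grip 5.5

```text
time_s: 31.75
eef_pos: [605.7, 64.0, 321.8]
ee_rot: [0.0, 0.095, 0.995, 0.0]
force: [1.1, 0.7, -0.2]
grip_width: 0.645
```

```bash
python3 -c "
from h import *
to(450,-250,300)
"
```

```text
t 31.75 pos [605.7   64.02 321.84] yawy 1.3807 tilt [ 4.e-04  0.e+00 -1.e+00] F [ 1.09  0.69 -0.24] g 0.645 j [-0.09  0.49  1.19  0.    1.46 -1.47]
tool cm [  9.355 -33.779   2.177] turn deg 0
```

>>> apply_moves --pt "1.1 -4.2 0 0" --pt "1.1 -4.2 0 0" --pt "1.1 -4.2 0 0" --pt "1.1 -4.2 0 0" --pt "1.1 -4.2 0 0" --pt "1.1 -4.2 0 0" --pt "1.1 -4.2 0 0" --pt "1.1 -4.2 0 0"

```text
time_s: 32.55
eef_pos: [455.0, -250.7, 320.1]
ee_rot: [0.0, 0.095, 0.995, -0.0]
force: [1.1, -1.1, -0.1]
grip_width: 0.646
```

>>> apply_moves --pt "0 -4 0 0" --pt "0 -4 0 0" --pt "0 -4 0 0" --pt "0 0 0 0" --pt "0 0 0 0"

```text
time_s: 33.05
eef_pos: [433.1, -367.6, 319.6]
ee_rot: [-0.0, 0.096, 0.995, 0.0]
force: [0.6, 0.7, 0.6]
grip_width: 0.645
```

```bash
python3 -c "
from h import *
import pickle
st()
t=snap('top','t14.png'); c=snap('side','s14.png')
pickle.dump(t,open('t14.pkl','wb')); pickle.dump(c,open('s14.pkl','wb'))
big(t,190,165,350,285,5,'t14c.png'); big(c,190,125,340,285,3.7,'s14c.png')
t0=pickle.load(open('top0.pkl','rb')); big(t0,190,165,350,285,5,'t00c.png')
"
```

```text
t 33.05 pos [ 433.05 -367.58  319.57] yawy 1.3793 tilt [-2.e-04  7.e-04 -1.e+00] F [0.58 0.65 0.58] g 0.645 j [-0.91  0.4   1.34  0.    1.41 -2.29]
```

View pics/t14c.png

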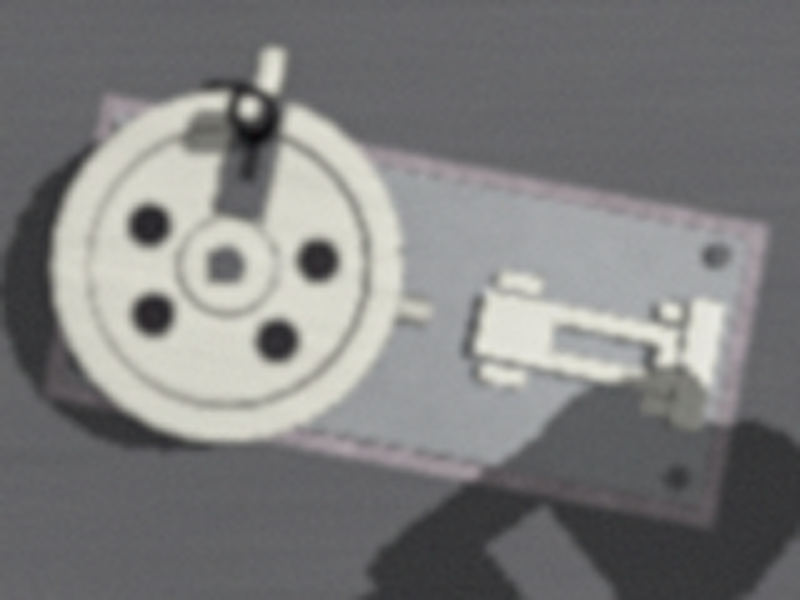

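View pics/t00c.png

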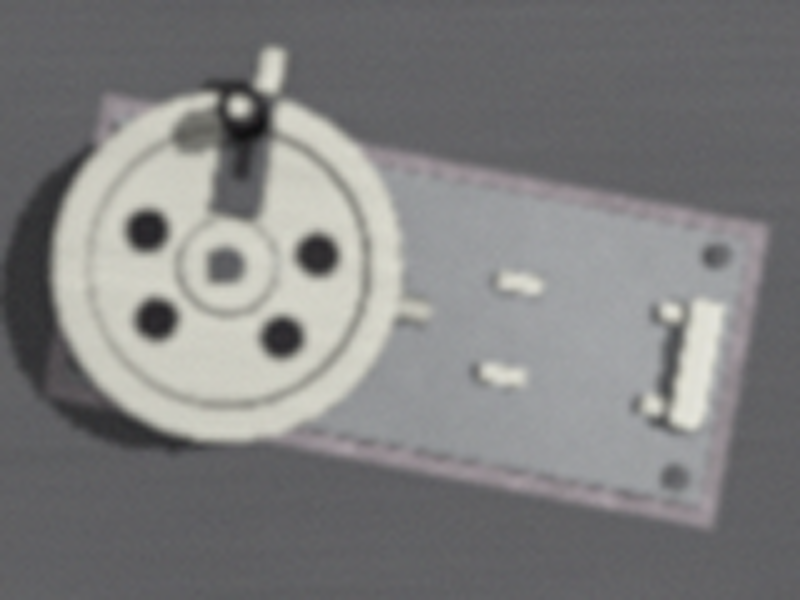

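View pics/s14c.png

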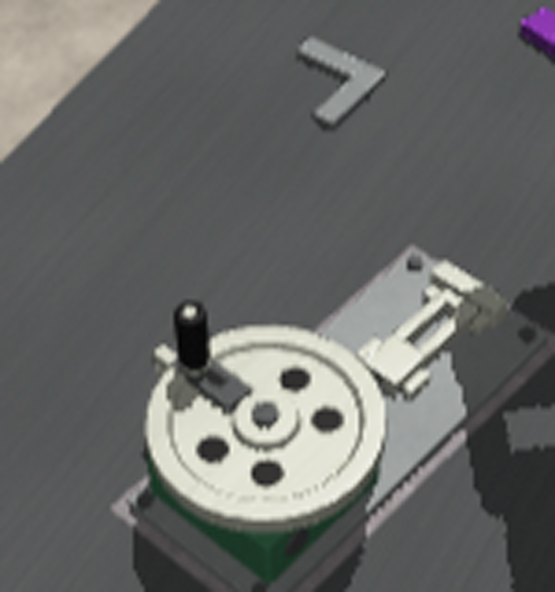

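```bash
python3 - <<'E'
from h import *
import pickle
for fn,g0 in(('top0',[(146,230),(156,319),(282,336),(317,254)]),('t14',[(150,223),(153,315),(277,339),(317,260)])):
    c=pickle.load(open(fn+'.pkl','rb')); img=c['img'].astype(float).mean(2); pts=[]
    for g in g0+[(226,267)]:
        u=(np.array(g)+.5)/5-.5+[190,165]
        for _ in range(4):
            yy,xx=np.mgrid[0:420,0:560]; m=(np.hypot(xx-u[0],yy-u[1])<5.5)
            w=np.clip(190-img,0,None)*m; u=np.array([(w*xx).sum(),(w*yy).sum()])/w.sum()
        pts.append(u)
    W=back(c,np.array(pts),102)[:,:2]; d=W[:4]-W[4]
    ctr=W[:4]; a=np.unwrap(np.arctan2(d[:,1],d[:,0])); print(fn,np.round(W[4],1),'r',np.round(np.hypot(*d.T),1),'ang',np.round(np.degrees(a),1))
    a0=np.degrees(np.angle(np.exp(1j*(a-np.radians([72,144,216,288])))))
    print(' wheel angle in world (if 5 fold)',np.round(a0,2),'mean',a0.mean(),'press-rel',a0.mean()+np.degrees(.212))
a=pickle.load(open('top0.pkl','rb'))['img'][175:275,290:350].astype(np.float32).mean(2);b=pickle.load(open('t14.pkl','rb'))['img'][175:275,290:350].astype(np.float32).mean(2)
sl=(slice(20,50),slice(36,58));print(cv2.phaseCorrelate(np.ascontiguousarray(a[sl]),np.ascontiguousarray(b[sl])))
for n,l in(('top',['brush','square','tin']),):
    for t in l: print(t,[np.round(np.array(d['location'])*[560,420]).tolist() for d in nets.boxes_of(n,t)][:1])
E
```

```text
top0 [530.8  80.5] r [43.9 44.4 47.1 47.7] ang [ 64.9 127.3 217.8 275.8]
 wheel angle in world (if 5 fold) [ -7.09 -16.67   1.77 -12.18] mean -8.543758155867712 press-rel 3.602947100905739
t14 [530.9  80.5] r [44.  44.4 47.  47.6] ang [ 61.1 123.6 213.9 272.2]
 wheel angle in world (if 5 fold) [-10.91 -20.37  -2.06 -15.79] mean -12.279355869913392 press-rel -0.13265061313994053
((-0.025417562416665263, -0.16670890403863403), 0.9821125368277231)
brush [[114.0, 228.0]]
square [[404.0, 155.0]]
tin [[135.0, 281.0]]
```

```bash
python3 - <<'E'
from h import *
import pickle
ims=[]
for f in('t7','t12','t14'):
    c=pickle.load(open(f+'.pkl','rb'))['img'][208:255,275:340,::-1]; ims.append(cv2.resize(c,None,fx=6,fy=6,interpolation=cv2.INTER_CUBIC)[:200])
cv2.imwrite('pics/cmp.png',np.vstack(ims))
a,b=[pickle.load(open(f+'.pkl','rb'))['img'][222:242,280:318].astype(np.float32).mean(2) for f in('t7','t12')]
print(cv2.phaseCorrelate(a,b))
st()
E
```

```text
((-0.2006337067545907, 0.00403104270557364), 0.7438057422637939)
t 33.3 pos [ 433.73 -366.28  320.16] yawy 1.3821 tilt [ 3.e-04 -2.e-04 -1.e+00] F [-0.19  0.08  0.  ] g 0.644 j [-0.91  0.4   1.34  0.    1.41 -2.29]
```

View pics/cmp.png

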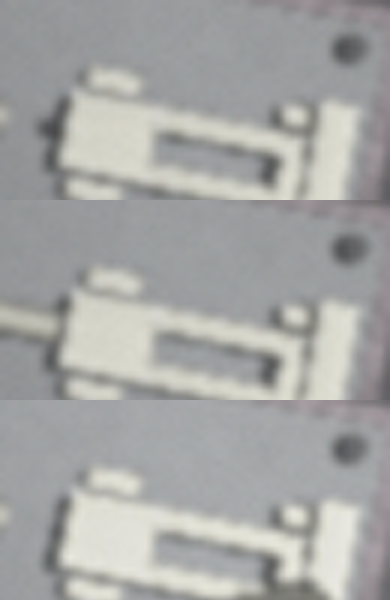

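```bash
python3 -c "
from h import *
print(ctrl.finish_job()); st()"
```

```text
the job is handed in; nothing more can be done
None
the job is handed in; nothing more can be done
```

The rib is home in the nest with its stud pressed in, the wheel has made one full turn, and the job is handed in at about 33 s. No verdict was reported.

- **Loading the rib:** I took the smaller white rib, not the purple one or the larger white one. I set it between the guides and slid it back until the tool stopped advancing and the push rose from about 3 N to 9 N. That was still under the 11 N at which the press slides.
- **Turning the wheel:** I led the handle round loosely between the jaws, with about 4 mm of total play, on a circle of roughly 75 mm radius. I regripped once at about 213°. The push on the handle peaked at about 6 N.
- **Last checks:**
  - The wheel stands at the rest mark, about -0.1° by its holes in the top picture. It started at about +3.6°.
  - The stud no longer shows beyond the rib's end face.
  - The rib sits in the same place against the stop as before the turn.
  - The press base shifted by less than 0.2 pixel, about 0.5 mm. The brush, square and tin are within 1–2 pixels of where they started.
- **Disagreements:** The two cameras differed by about 2–3 mm in absolute position, so I relied on touch for the stop and on the loose hold for the handle circle. One automatic edge fit of the rib failed, and I replaced it with corners picked by hand.

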